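# Put the new end mills away in their case and close it

### The arm

A 6-joint arm with a two-finger parallel gripper is mounted at the origin on a cart in front of the work surface, level with it; the furniture and walls round the work are solid. World frame = base frame: x ahead of the robot, y to its left, z up, the work surface at z = 0. Lengths are in m, angles in rad, forces in N, time in s.
With the tool pointing down it reaches from about 0.35 to 0.975 m from the base axis. Payload 4.9 kg.
Tool frame: the origin (TCP) lies midway between the tips of the shut fingers; the grasp point (between the pads) lies 19 mm behind it (ctrl.tcp_to_grasp is the distance from the TCP to the grasp point, in m); z points along the fingers, y is the line along which they close (so a half turn about z gives the same grasp; the last joint's range is limited). The gripper opens to 85 mm and grips with 20 to 120 N. Pads are 22 mm wide; open, the fingers measure 114 mm over their backs; the gripper's body (76 mm by 85 mm) begins 54 mm behind the grasp point. The pads swing forward as they close: fully open they stand 13 mm farther back than shut.
Start: joints at [1.01, 0.053, 1.613, -0, 1.476, -0.119], TCP at [0.267, 0.565, 0.231] pointing down, gripper open.
Joint ranges: [-3.01, 3.01], [-1.01, 2.22], [0.06, 2.58], [-1.02, 4.17], [0.09, 2.62], [-3.14, 3.14]. Speed limits (rad/s): [2.57, 2.57, 3.14, 3.14, 3.14, 3.14].

### API

Orientations are given as a rotation vector (axis times angle).
In Python, from station import ctrl, telemetry, job, get_image, camera_params gives the robot as it stands (ctrl), with the cameras as plain functions, the readings (telemetry) and the job (job).
- The arm moves only by the shell command python3 jog.py 'ROWS' [FORCE]. ROWS is rows parted by semicolons, their numbers by spaces, 1 to 20 of them, each of 7 numbers: the finger opening in m, then dx, dy, dz in m, then a rotation vector rx, ry, rz in rad; each row is the pose to reach, as a shift and turn from the pose commanded when the command began, along the tool's axes at that moment; what a row does not reach only later rows make up. A row lasts 1/12 s, in which the tool goes at most 0.0417 m and 0.125 rad, less where a joint would pass 70% of its speed; a pose out of reach is approached as far as the arm can. The fingers move at their own pace and stop on an object; FORCE is the grip in N (left out, the last holds). Time passes only in rows, so rows that do not move let the fingers close. It prints the time, the measured TCP pose, the force, the opening and the grip force at its end.
- telemetry.get_obs(): the state, without advancing time (a new reading comes with each control period).
- get_image(name): name is "scene" or "side" or "wrist"; returns the picture (384x512x3 uint8, red, green, blue); there is no depth.
- camera_params(name): a dict with "fx", "fy", "cx", "cy" (pixels), "k1" (the pictures are not rectified: a ray, as slopes to the right and down, at radius r is drawn at 1 + k1 r^2 times it, then the intrinsics apply), "T" (4x4, takes a point from camera to world coordinates); the wrist camera has in their place "tool_from_camera" (4x4, takes a point from camera to tool coordinates, whose origin is the TCP and whose axes are the flange's). Camera axes: x right, y down, z forward; pixel columns grow to the right and rows downward; lengths in m; the calibration is good to about 2 mm. A picture is of the moment at which its call begins: read the wrist's pose just before it. camera_params takes no time and is no camera call.
- job.finish_job(): hands the job in; it is judged then, once.
The state is a dict: "t": time; "q": joint angles; "dq": joint speeds; "effort": joint torques, N m; "tool_pos": TCP position; "tool_rot": TCP orientation; "contact_force": force on the tool from outside, world axes, zero at the start; "wrist_torque": the same for the moment, N m; "opening": finger opening in m; "grip_force": force on a finger pad.
Only numpy, scipy, OpenCV 4.12 (cv2) and the standard library are available. Lean on these libraries where they do the work, as an engineer would, in place of code of your own. Each camera call takes 0.05 s, during which the arm holds its last target. There are 200 camera calls.

### The job

Put every new end mill away in the plywood cutter case. Two or all three of the orange tubes hold one: tip each such tube until the shank slides out at the mouth, take the cutter by the shank, draw it out and lay it in a notch of the case, one to a notch and either way round; do not tip cutters out onto the bench or pour them straight into the case. Then close the case: angle the lid's tongue into the groove under the far lip and lower the lid flat until it lies fully home; the empty tubes may stay on the bench, and the tape measure and the grease tin are to be left alone.

Things in the scene. Friction and masses are not known exactly. Their poses are not given: they have to be found in the camera images.
- cutter_case: Low open plywood case fixed to the bench, 150 x 192 x 69 mm (its x, y, z). Origin under its centre on the bench; +x points away from the robot, z up. Floor 8 mm thick, side walls 63 mm high and 176 mm apart inside, inside space x -63 to +63 mm. A wooden saddle with three notches for cutters crosses the middle (x -18 to +18 mm, top 20 mm high).
- groove (a point): Middle of the groove's mouth, under the inner edge of the lip along the case's far wall. The groove opens towards -x: it is 11 mm high (floor, level with the ledges, 53 mm above the bench; lip's underside 64, lip's top 69), 9 mm deep from this point, and runs the whole width.
- near_rim (a point): Middle of the top inner edge of the rim on the case's near wall: 63 mm above the bench, 10 mm above the 53 mm high ledge inside it that carries the lid's plain edge; x = -70 mm in the case's frame.
- case_seat (a point): Point of the case where the lid's origin lies when the lid is home (53 mm above the bench, over the case's centre). About 1.5 mm of play each way along x and 2.5 mm along y.
- case_lid: Lid of the case: loose plywood board 138 x 171 x 10 mm (its x, y, z), 0.22 kg. Origin at the centre of its underside, z up; tongue along the +x edge, plain edge at x = -69 mm. It cannot drop in flat: plain edge raised 4 to 12 degrees, tongue slid into the groove, then lowered flat, with the plain edge just inside the near rim, its top flush with rim and sides.
- lid_tongue (a point): Middle of the tip of the lid's tongue, x = +69 mm in the lid's frame. The tongue is 6 mm thick (z 0 to 6 mm of the lid), 14 mm long and as wide as the lid.
- lid_bar (a point): Middle of the dark wooden pull bar on the lid's centre: 14 mm thick along the lid's x, 60 mm long along y, from 10 to 34 mm above the lid's underside. Grip it across the 14 mm.
- notch_1 (a point): Notch 1 of the case's saddle, open above, 22 mm wide, 8 mm deep, running along x, at y = -52 mm in the case's frame. The point is where the middle of a cutter lying in it comes to rest (on the cutter's axis, 28.7 mm above the bench).
- tube_1: Square tube of see-through orange plastic, 138 mm long, 40 x 40 mm outside, 32 x 32 mm inside, 0.08 kg, lying on the bench. Origin mid-length on the underside; +x points to the open mouth at +69 mm (roughly towards the robot), black closed end at -69 mm, z up. Holds cutter 1, its shank 17 to 23 mm inside the mouth, or is empty; it slides when tipped over 20 degrees, not in a level tube.
- cutter_1: Steel end mill in tube 1: round, 28 mm in diameter, 110 mm long, 0.28 kg, balanced at its middle. Origin at the centre of its shank end, which lies towards the tube's mouth; +z points along its axis to the cutting end. Absent (None) in some runs: tube 1 is then empty.
- cutter_1_mid (a point): Middle of cutter 1, on its axis, 55 mm from either end.
- notch_2 (a point): Notch 2 of the case's saddle, open above, 22 mm wide, 8 mm deep, running along x, at y = 0 mm in the case's frame. The point is where the middle of a cutter lying in it comes to rest (on the cutter's axis, 28.7 mm above the bench).
- tube_2: Square tube of see-through orange plastic, 138 mm long, 40 x 40 mm outside, 32 x 32 mm inside, 0.08 kg, lying on the bench. Origin mid-length on the underside; +x points to the open mouth at +69 mm (roughly towards the robot), black closed end at -69 mm, z up. Holds cutter 2, its shank 17 to 23 mm inside the mouth, or is empty; it slides when tipped over 20 degrees, not in a level tube.
- cutter_2: Steel end mill in tube 2: round, 28 mm in diameter, 110 mm long, 0.28 kg, balanced at its middle. Origin at the centre of its shank end, which lies towards the tube's mouth; +z points along its axis to the cutting end. Absent (None) in some runs: tube 2 is then empty.
- cutter_2_mid (a point): Middle of cutter 2, on its axis, 55 mm from either end.
- notch_3 (a point): Notch 3 of the case's saddle, open above, 22 mm wide, 8 mm deep, running along x, at y = 52 mm in the case's frame. The point is where the middle of a cutter lying in it comes to rest (on the cutter's axis, 28.7 mm above the bench).
- tube_3: Square tube of see-through orange plastic, 138 mm long, 40 x 40 mm outside, 32 x 32 mm inside, 0.08 kg, lying on the bench. Origin mid-length on the underside; +x points to the open mouth at +69 mm (roughly towards the robot), black closed end at -69 mm, z up. Holds cutter 3, its shank 17 to 23 mm inside the mouth, or is empty; it slides when tipped over 20 degrees, not in a level tube.
- cutter_3: Steel end mill in tube 3: round, 28 mm in diameter, 110 mm long, 0.28 kg, balanced at its middle. Origin at the centre of its shank end, which lies towards the tube's mouth; +z points along its axis to the cutting end. Absent (None) in some runs: tube 3 is then empty.
- cutter_3_mid (a point): Middle of cutter 3, on its axis, 55 mm from either end.
- tape_measure: Yellow tape measure, 39 x 83 x 66 mm, a bystander left of the tubes; origin under its centre. A green drill vice, fixed, 80 mm high, stands beside it at about x 0.56 to 0.73 m, y beyond 0.475 m.
- grease_tin: Round red and white grease tin, 68 mm across, 53 mm high, a bystander behind the tubes; origin under its centre.
- parts_drawers: Blue steel drawer cabinet, fixed, standing between the tubes and the case: 234 mm high, about x 0.24 to 0.56 m, y 0.015 to 0.195 m. Pass over it or keep clear; not part of the job.
- tube_group: Group of standing steel pipe ends, fixed, just behind the case: x from 0.454 m, y -0.15 to -0.48 m, up to 146 mm high; with them a steel ring 200 mm across and 4 mm thick lying flat beside the case. Not part of the job.

How it is judged:
On the way, in this order (a step that is already met when the one before it is completed fails the run):
1. a cutter's shank stands at least 16 mm out of the mouth of its tube (((x of cutter_1 in the frame of tube_1 above 0.085 m and horizontal distance between cutter_1_mid and tube_1 below 0.12 m) or (x of cutter_2 in the frame of tube_2 above 0.085 m and horizontal distance between cutter_2_mid and tube_2 below 0.12 m) or (x of cutter_3 in the frame of tube_3 above 0.085 m and horizontal distance between cutter_3_mid and tube_3 below 0.12 m))), for 0.2 s.
2. every cutter lies in a notch of the case (((distance between cutter_1_mid and notch_1 below 0.012 m and angle between the z axis of cutter_1 and the x axis of cutter_case, either way round below 0.12 rad) or (distance between cutter_1_mid and notch_2 below 0.012 m and angle between the z axis of cutter_1 and the x axis of cutter_case, either way round below 0.12 rad) or (distance between cutter_1_mid and notch_3 below 0.012 m and angle between the z axis of cutter_1 and the x axis of cutter_case, either way round below 0.12 rad)) and ((distance between cutter_2_mid and notch_1 below 0.012 m and angle between the z axis of cutter_2 and the x axis of cutter_case, either way round below 0.12 rad) or (distance between cutter_2_mid and notch_2 below 0.012 m and angle between the z axis of cutter_2 and the x axis of cutter_case, either way round below 0.12 rad) or (distance between cutter_2_mid and notch_3 below 0.012 m and angle between the z axis of cutter_2 and the x axis of cutter_case, either way round below 0.12 rad)) and ((distance between cutter_3_mid and notch_1 below 0.012 m and angle between the z axis of cutter_3 and the x axis of cutter_case, either way round below 0.12 rad) or (distance between cutter_3_mid and notch_2 below 0.012 m and angle between the z axis of cutter_3 and the x axis of cutter_case, either way round below 0.12 rad) or (distance between cutter_3_mid and notch_3 below 0.012 m and angle between the z axis of cutter_3 and the x axis of cutter_case, either way round below 0.12 rad))), for 0.2 s.
At the end, for the whole second after the job is handed in: Every cutter lies in a notch of its own (its middle within 12 mm of the notch's rest point, along the notch within 0.12 rad), and the lid is home and at rest: its origin within 6 mm of its seat, flat within 0.03 rad, square within 0.06 rad, tongue under the lip (all of step 2 and distance between case_lid and case_seat below 0.006 m and angle between the z axis of case_lid and the z axis of cutter_case, either way round below 0.03 rad and angle between the x axis of case_lid and the x axis of cutter_case, either way round below 0.06 rad and x of case_lid in the frame of cutter_case above -0.004 m and linear speed of case_lid below 0.02 m/s); the robot touches nothing.
It fails at once if a cutter is let go on the bare bench, out of its tube ((horizontal distance between cutter_1_mid and tube_1 above 0.135 m and height (world z) of cutter_1_mid below 0.022 m and contact force between cutter_1 and the fingers below 0.1 N) or (horizontal distance between cutter_2_mid and tube_2 above 0.135 m and height (world z) of cutter_2_mid below 0.022 m and contact force between cutter_2 and the fingers below 0.1 N) or (horizontal distance between cutter_3_mid and tube_3 above 0.135 m and height (world z) of cutter_3_mid below 0.022 m and contact force between cutter_3 and the fingers below 0.1 N)).
It fails at once if a cutter is poured from its tube straight into the case ((contact force between cutter_1 and tube_1 above 0.2 N and contact force between cutter_1 and cutter_case above 0.2 N) or (contact force between cutter_2 and tube_2 above 0.2 N and contact force between cutter_2 and cutter_case above 0.2 N) or (contact force between cutter_3 and tube_3 above 0.2 N and contact force between cutter_3 and cutter_case above 0.2 N)).
It fails at once if the tape measure is pushed away (distance of tape_measure from where it was at the start of the episode above 0.04 m).
It fails at once if the grease tin is pushed away (distance of grease_tin from where it was at the start of the episode above 0.04 m).
Of cutter_1, cutter_2, cutter_3 only 2 to 3 are there at a start; the rules pass over those that are not, and their reading is None.
At some moment in a run one of case_lid, tube_1, tube_2, tube_3 may be knocked a few centimetres aside while the robot is not near it.
It also fails if it takes over 210 s, if anything falls off the work surface, if the arm or the gripper's body presses on something with over 40 N, if the wrist force passes 120 N, or if a joint passes its speed limit or range.

## Working session

There is one attempt and no reset: what is moved stays moved. The work goes in short steps, Python scripts to look and compute and a shell command to move; the robot and the scene stay as the last step left them, time stands still between calls to the robot, and variables do not carry over. Pictures are saved under pics/ and viewed, at most 14 in all, crops included, and the job is handed in when it is done.

```bash
ls; mkdir -p pics; python3 - <<'E'
from station import ctrl, telemetry, job, get_image, camera_params
import cv2,numpy as np
print(telemetry.get_obs())
for n in ("scene","side"):
    cv2.imwrite(f"pics/{n}0.png",get_image(n)[:,:,::-1]); print(camera_params(n))
print(camera_params("wrist"), ctrl.tcp_to_grasp)
E
```

```text
jog.py
pics
station.py
{'t': 0.0, 'q': array([ 1.00997381e+00,  5.33939429e-02,  1.61434072e+00, -1.67722442e-05,
        1.47598110e+00, -1.18976381e-01]), 'dq': array([ 0.00116734, -0.00157114,  0.00064675, -0.00051453, -0.00077277,
        0.0005212 ]), 'effort': array([ 4.31338515e-05, -3.93678832e+01, -3.70174992e+01, -1.40791076e-04,
        7.00020013e-03, -5.83459084e-06]), 'tool_pos': array([0.266904  , 0.56443707, 0.23001212]), 'tool_rot': array([-0.68826383, -3.06456185,  0.00315221]), 'contact_force': array([-0.56144018, -0.01212086,  0.38648912]), 'wrist_torque': array([0.0018646 , 0.02890857, 0.06239959]), 'grip_force': 0.0, 'opening': 0.08550507902069002}
{'fx': 439.99911578085397, 'fy': 439.99911578085397, 'cx': 254.89625444733775, 'cy': 197.4986816073386, 'k1': -0.15828563383045197, 'T': array([[-0.78430494, -0.47019461,  0.40470087, -0.11824867],
       [-0.62029866,  0.58409917, -0.52350523,  0.9295803 ],
       [ 0.00976389, -0.66162315, -0.74977295,  1.24673158],
       [ 0.        ,  0.        ,  0.        ,  1.        ]])}
{'fx': 399.9778681449166, 'fy': 399.9778681449166, 'cx': 247.07117786381204, 'cy': 188.98284282047274, 'k1': -0.12589893294018184, 'T': array([[-0.63290347,  0.66200417, -0.40147687,  1.06962628],
       [ 0.77416023,  0.54811025, -0.31662452,  0.53178994],
       [ 0.01044684, -0.51120018, -0.85939818,  1.1767315 ],
       [ 0.        ,  0.        ,  0.        ,  1.        ]])}
{'fx': 338.30471361455074, 'fy': 338.30471361455074, 'cx': 257.59115536782025, 'cy': 192.49161238160463, 'k1': 0.017620603904772013, 'tool_from_camera': array([[ 1.72493486e-03, -9.52860601e-01, -3.03403527e-01,
         7.80063712e-02],
       [ 9.99998460e-01,  1.74201126e-03,  2.14362401e-04,
         1.06305356e-03],
       [ 3.24274872e-04, -3.03403429e-01,  9.52862138e-01,
        -1.44000560e-01],
       [ 0.00000000e+00,  0.00000000e+00,  0.00000000e+00,
         1.00000000e+00]])} 0.0187
```

```bash
python3 - <<'E'
import cv2
a=cv2.imread("pics/scene0.png");cv2.imwrite("pics/scene0b.png",cv2.resize(a,(800,600),interpolation=cv2.INTER_CUBIC))
a=cv2.imread("pics/side0.png");cv2.imwrite("pics/side0b.png",cv2.resize(a,(800,600),interpolation=cv2.INTER_CUBIC))
E
```

```text
(no output)
```

View pics/scene0b.png

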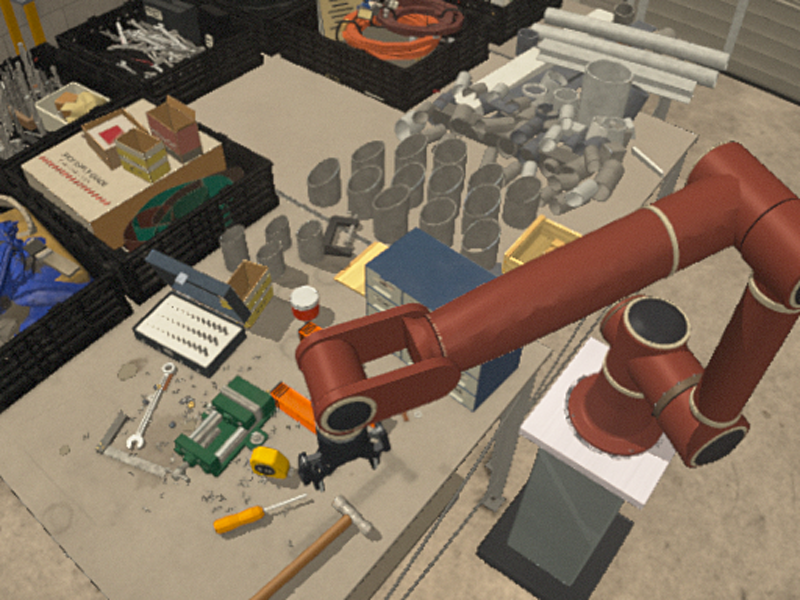

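View pics/side0b.png

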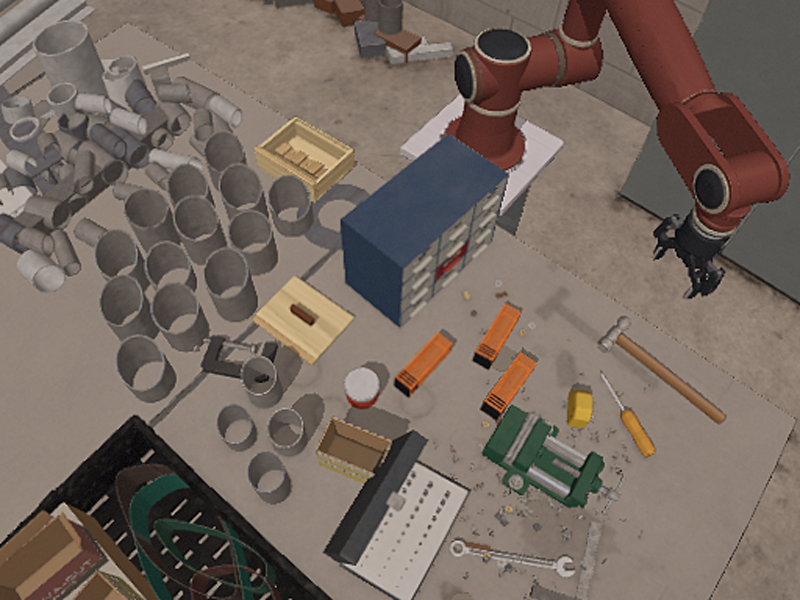

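The side view, in 800-px pixels, shows three orange tubes at about (425,362), (498,335) and (508,384). The case is at (305,157), the lid at (303,318), the tin at (362,387) and the tape at (580,405). I'll turn these into rough world positions.

```bash
cat > h.py <<'E'
import numpy as np, cv2
from scipy.spatial.transform import Rotation as R
from scipy.optimize import least_squares
from station import ctrl, telemetry, job, get_image, camera_params
def pose():
    o=telemetry.get_obs(); T=np.eye(4); T[:3,:3]=R.from_rotvec(o['tool_rot']).as_matrix(); T[:3,3]=o['tool_pos']; return T
def cam(n):
    p=camera_params(n); T=p['T'] if 'T' in p else pose()@p['tool_from_camera']; return p,T
def proj(p,T,X):
    X=(np.atleast_2d(X)-T[:3,3])@T[:3,:3]; s=X[:,:2]/X[:,2:]; s=s*(1+p['k1']*(s**2).sum(1,keepdims=True))
    return s*[p['fx'],p['fy']]+[p['cx'],p['cy']]
def world(p,T,uv,z):
    d=(np.atleast_2d(uv).astype(float)-[p['cx'],p['cy']])/[p['fx'],p['fy']]; s=d.copy()
    for _ in range(20): s=d/(1+p['k1']*(s**2).sum(1,keepdims=True))
    r=np.c_[s,np.ones(len(s))]@T[:3,:3].T; return T[:3,3]+r*((z-T[2,3])/r[:,2])[:,None]
def shot(n,f=None):
    p,T=cam(n); im=get_image(n)[:,:,::-1].copy()
    if f: cv2.imwrite('pics/'+f,cv2.resize(im,(800,600),interpolation=cv2.INTER_CUBIC))
    return p,T,im
def down(yaw,tilt=0):  # tool x axis heading = yaw (world), z down; tilt>0: tool +x end dips
    c,s=np.cos(yaw),np.sin(yaw); M=np.array([[c,s,0],[s,-c,0],[0,0,-1.]]) 
    return M@R.from_rotvec([0,-tilt,0]).as_matrix()
def go(pos,M):   # print row to reach TCP pos, rot M
    T=pose(); d=T[:3,:3].T@(np.asarray(pos)-T[:3,3]); r=R.from_matrix(T[:3,:3].T@M).as_rotvec()
    print('d',d.round(4),'r',r.round(4),'rows>=',round(max(np.linalg.norm(d)/.0417,np.linalg.norm(r)/.125),1))
E
python3 - <<'E'
from h import *
p=camera_params('side');T=p['T'];k=512/800
for n,uv,z in [('A black',(404,384),.02),('A mouth',(446,339),.02),('B black',(483,357),.02),('B mouth',(512,309),.02),('C black',(493,407),.02),('C mouth',(526,358),.02),('case1',(297,118),.065),('case2',(354,157),.065),('case3',(316,187),.065),('case4',(256,150),.065),
 ('lid far',(300,278),.01),('lid',(353,317),.01),('lid',(310,362),.01),('lid',(254,315),.01),('bar',(303,314),.03),('tin',(362,380),.053),('tape',(580,400),.06)]:
    print(n,world(p,T,np.array(uv)*k,z)[0,:2].round(3))
M=pose();print(M.round(3))
E
```

```text
A black [0.666 0.263]
A mouth [0.532 0.268]
B black [0.516 0.351]
B mouth [0.384 0.335]
C black [0.593 0.429]
C mouth [0.462 0.422]
case1 [ 0.29  -0.381]
case2 [ 0.3   -0.181]
case3 [ 0.428 -0.188]
case4 [ 0.434 -0.381]
lid far [ 0.611 -0.073]
lid [0.611 0.082]
lid [0.747 0.083]
lid [ 0.743 -0.085]
bar [0.68  0.004]
tin [0.722 0.203]
tape [0.491 0.557]
[[-0.904  0.428 -0.001  0.267]
 [ 0.428  0.904 -0.002  0.565]
 [ 0.    -0.002 -1.     0.23 ]
 [ 0.     0.     0.     1.   ]]
```

```bash
python3 - <<'E'
from h import *
go([0.43,0.34,0.30],down(np.pi))
E
```

```text
d [-0.2434 -0.1334 -0.0696] r [-0.0017 -0.0006 -0.4418] rows>= 6.9
```

```bash
python3 jog.py '0.085 -0.243 -0.133 -0.07 0 0 -0.442;0.085 -0.243 -0.133 -0.07 0 0 -0.442;0.085 -0.243 -0.133 -0.07 0 0 -0.442;0.085 -0.243 -0.133 -0.07 0 0 -0.442;0.085 -0.243 -0.133 -0.07 0 0 -0.442;0.085 -0.243 -0.133 -0.07 0 0 -0.442;0.085 -0.243 -0.133 -0.07 0 0 -0.442;0.085 -0.243 -0.133 -0.07 0 0 -0.442;0.085 -0.243 -0.133 -0.07 0 0 -0.442;0.085 -0.243 -0.133 -0.07 0 0 -0.442;0.085 -0.243 -0.133 -0.07 0 0 -0.442;0.085 -0.243 -0.133 -0.07 0 0 -0.442'; python3 - <<'E'
from h import *
print(pose().round(3)); p,T,im=shot('wrist','w1.png'); np.savez('w1.npz',T=T,im=im)
E
```

```text
t: 1.1
tool_pos: [0.429, 0.3418, 0.3004]
tool_rot: [0.004, -3.14, 0.001]
contact_force: [-0.8, 0.2, -0.4]
opening: 0.0847
grip_force: 0.0
[[-1.    -0.002 -0.001  0.429]
 [-0.002  1.    -0.001  0.342]
 [ 0.001 -0.001 -1.     0.3  ]
 [ 0.     0.     0.     1.   ]]
```

View pics/w1.png

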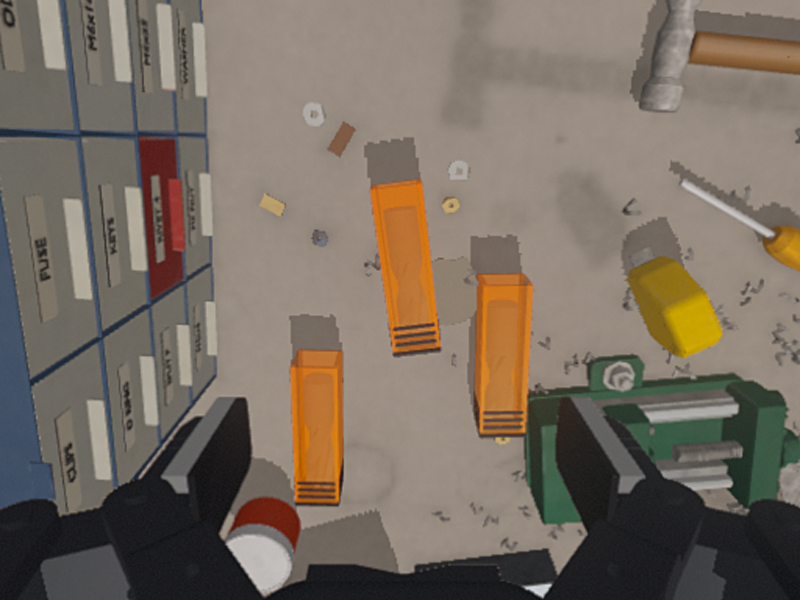

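```bash
cat >> h.py <<'E'
def tubes(p,T,im,guess):
    hsv=cv2.cvtColor(im,cv2.COLOR_BGR2HSV); m=cv2.inRange(hsv,(5,150,90),(18,255,255)); m=cv2.morphologyEx(m,cv2.MORPH_CLOSE,np.ones((7,7)))
    n,l,st,c=cv2.connectedComponentsWithStats(m); out=[]
    for x,y,yaw in guess:
        u=proj(p,T,[x,y,.02])[0]; i=min([i for i in range(1,n) if st[i,4]>400],key=lambda i:np.hypot(*(c[i]-u)))
        pts=cv2.convexHull(np.argwhere(l==i)[:,::-1].astype(np.int32)); mm=np.zeros(m.shape,np.uint8); cv2.fillConvexPoly(mm,pts,255)
        B=np.array([[a,b,z] for a in(-.069,.069) for b in(-.02,.02) for z in(0,.04)])
        def cost(v):
            c_,s_=np.cos(v[2]),np.sin(v[2]); X=np.c_[v[0]+c_*B[:,0]-s_*B[:,1],v[1]+s_*B[:,0]+c_*B[:,1],B[:,2]]
            h=cv2.convexHull(proj(p,T,X).astype(np.float32)); q=np.zeros(m.shape,np.uint8); cv2.fillConvexPoly(q,(h*16).astype(np.int32),255,shift=4)
            return 1-np.logical_and(q,mm).sum()/np.logical_or(q,mm).sum()
        from scipy.optimize import minimize
        r=minimize(cost,[x,y,yaw],method='Nelder-Mead',options=dict(initial_simplex=np.array([[x,y,yaw]]*4)+np.vstack([np.zeros(3),np.diag([.01,.01,.1])]),xatol=1e-5,fatol=1e-5,maxiter=300))
        out.append(np.r_[r.x,1-r.fun]); print('tube',r.x.round(4),'iou',round(1-r.fun,3))
    return out
E
python3 - <<'E'
from h import *
d=np.load('w1.npz');p=camera_params('wrist');im=d['im']
tubes(p,d['T'],im,[(.6,.265,3.14),(.45,.343,3.25),(.527,.425,3.14)])
cv2.imwrite('pics/w1c.png',cv2.resize(im[110:325,180:350],None,fx=2.75,fy=2.75,interpolation=cv2.INTER_CUBIC))
E
```

```text
tube [0.6091 0.2628 3.1075] iou 0.566
tube [0.4557 0.3457 3.2715] iou 0.959
tube [0.5352 0.4283 3.1835] iou 0.956
```

View pics/w1c.png

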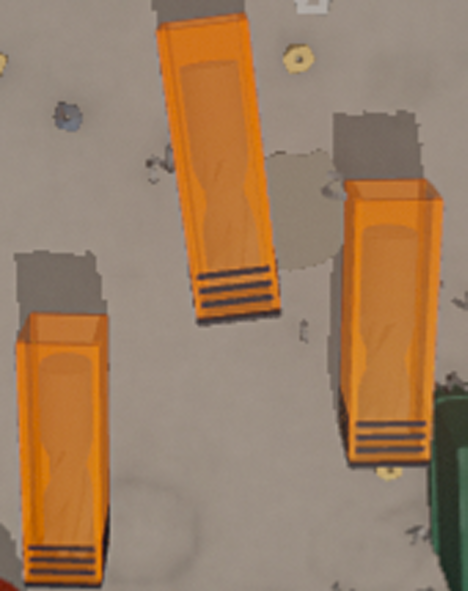

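All three tubes show a cutter inside: a plain shank towards the mouth and a helix towards the black end. I'll start with the nearest one, B.

```bash
python3 - <<'E'
from h import *
go([.4557,.3457,.10],down(3.2715)); go([.4557,.3457,.004],down(3.2715))
E
```

```text
d [-0.0269  0.004   0.2005] r [-0.0005 -0.0013 -0.1276] rows>= 4.9
d [-0.0271  0.004   0.2965] r [-0.0005 -0.0013 -0.1276] rows>= 7.1
```

```bash
python3 jog.py '0.06 -0.027 0.004 0.04 0 -0.001 -0.128;0.06 -0.027 0.004 0.08 0 -0.001 -0.128;0.06 -0.027 0.004 0.12 0 -0.001 -0.128;0.06 -0.027 0.004 0.16 0 -0.001 -0.128;0.06 -0.027 0.004 0.2 0 -0.001 -0.128;0.06 -0.027 0.004 0.23 0 -0.001 -0.128;0.06 -0.027 0.004 0.26 0 -0.001 -0.128;0.06 -0.027 0.004 0.28 0 -0.001 -0.128;0.06 -0.027 0.004 0.296 0 -0.001 -0.128;0.06 -0.027 0.004 0.296 0 -0.001 -0.128;0.03 -0.027 0.004 0.296 0 -0.001 -0.128;0.03 -0.027 0.004 0.296 0 -0.001 -0.128;0.03 -0.027 0.004 0.296 0 -0.001 -0.128;0.03 -0.027 0.004 0.296 0 -0.001 -0.128;0.03 -0.027 0.004 0.296 0 -0.001 -0.128;0.03 -0.027 0.004 0.296 0 -0.001 -0.128' 30; python3 - <<'E'
from h import *
C=np.array([.4557,.3457,0]);D=np.deg2rad
def f(th,H):
    M=down(3.2715,D(th)); print(th,round(H,4),end=' '); go(C+[0,0,H]+M@[0,0,.016],M)
f(0,.06)
for th in (10,15,20,25,29): f(th,.098*np.sin(D(th))+.016*np.cos(D(th)))
E
```

```text
t: 2.48
tool_pos: [0.4573, 0.3452, 0.0062]
tool_rot: [-0.201, 3.133, 0.001]
contact_force: [-0.5, 0.7, 0.5]
opening: 0.0395
grip_force: 32.3
0 0.06 d [ 0.0015  0.0007 -0.0378] r [ 0.0006  0.0019 -0.0017] rows>= 0.9
10 0.0328 d [-0.0012  0.0007 -0.0109] r [ 0.0005 -0.1726 -0.0017] rows>= 1.4
15 0.0408 d [-0.0026  0.0007 -0.0192] r [ 0.0004 -0.2599 -0.0018] rows>= 2.1
20 0.0486 d [-0.004   0.0007 -0.0274] r [ 3.000e-04 -3.472e-01 -1.800e-03] rows>= 2.8
25 0.0559 d [-0.0053  0.0007 -0.0352] r [ 3.000e-04 -4.344e-01 -1.800e-03] rows>= 3.5
29 0.0615 d [-0.0063  0.0007 -0.0413] r [ 2.000e-04 -5.042e-01 -1.800e-03] rows>= 4.0
```

```bash
python3 jog.py '0.03 0 0 -0.03 0 0 0;0.03 -0.002 0 -0.044 0 -0.12 0;0.03 -0.003 0 -0.044 0 -0.24 0;0.03 -0.005 0 -0.044 0 -0.36 0;0.03 -0.007 0 -0.044 0 -0.46 0;0.03 -0.007 0 -0.044 0 -0.506 0;0.03 -0.007 0 -0.044 0 -0.506 0;0.03 -0.007 0 -0.044 0 -0.506 0;0.03 -0.007 0 -0.044 0 -0.506 0;0.03 -0.007 0 -0.044 0 -0.506 0;0.03 -0.007 0 -0.044 0 -0.506 0'; python3 - <<'E'
from h import *
print(pose().round(3)); p,T,im=shot('side'); u=proj(p,T,[.40,.34,.03])[0]; print(u)
a,b=u.astype(int); cv2.imwrite('pics/s1.png',cv2.resize(im[b-60:b+60,a-80:a+80],None,fx=4,fy=4,interpolation=cv2.INTER_CUBIC))
E
```

```text
t: 3.4
tool_pos: [0.4653, 0.3462, 0.0506]
tool_rot: [-0.168, 2.629, 0.045]
contact_force: [-0.5, -0.1, -2.1]
opening: 0.0395
grip_force: 32.8
[[-0.866 -0.127  0.483  0.465]
 [-0.111  0.992  0.063  0.346]
 [-0.487  0.001 -0.873  0.051]
 [ 0.     0.     0.     1.   ]]
[326.75746467 200.41806224]
```

View pics/s1.png

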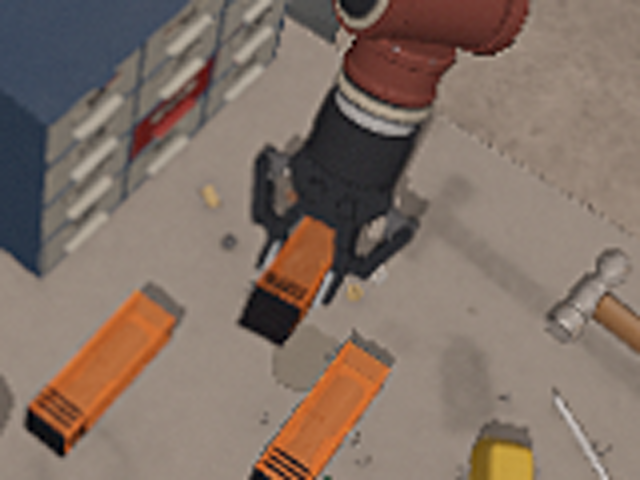

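The side view shows tube B held and tipped, with its mouth hidden behind the gripper. I'll work out the rows for lowering it about the shank tip.

```bash
cat >> h.py <<'E'
def lower(C,yaw,c=.0138,prot=.029,th0=29):  # TCP rows for lowering a tipped tube, from the present pose
    for th in (25,20,15,10,7,3.5,0):
        t=np.deg2rad(th); H=max((.069+prot)*np.sin(t)+.016*np.cos(t)+.0005, .069*np.sin(t)+.02*np.cos(t))
        M=down(yaw,t); print(th,round(H,4),end=' '); go(np.r_[C,H]+M@[0,0,c],M)
E
python3 -c "
from h import *
lower([.4573,.3452],3.2715)"
```

```text
25 0.0564 d [ 0.0052 -0.      0.0047] r [-0.0002  0.0723 -0.0024] rows>= 0.6
20 0.0491 d [ 0.01  -0.     0.011] r [-1.000e-04  1.596e-01 -2.400e-03] rows>= 1.3
15 0.0413 d [ 0.0149 -0.      0.0175] r [-0.      0.2469 -0.0024] rows>= 2.0
10 0.0333 d [ 0.02   -0.      0.0242] r [ 1.000e-04  3.341e-01 -2.400e-03] rows>= 2.7
7 0.0283 d [ 0.0231 -0.      0.0282] r [ 1.000e-04  3.865e-01 -2.400e-03] rows>= 3.1
3.5 0.0242 d [ 0.0258 -0.      0.0315] r [ 2.000e-04  4.476e-01 -2.400e-03] rows>= 3.6
0 0.02 d [ 0.0286 -0.      0.0348] r [ 3.000e-04  5.087e-01 -2.400e-03] rows>= 4.1
```

Then lower the tube, release it, and rise to look.

```bash
python3 jog.py '0.03 0.005 0 0.0047 0 0.072 0;0.03 0.01 0 0.011 0 0.16 0;0.03 0.015 0 0.0175 0 0.247 0;0.03 0.02 0 0.0242 0 0.334 0;0.03 0.023 0 0.028 0 0.386 0;0.03 0.026 0 0.0315 0 0.448 0;0.03 0.0286 0 0.0348 0 0.509 0;0.03 0.0286 0 0.0348 0 0.509 0;0.06 0.0286 0 0.0348 0 0.509 0;0.06 0.0286 0 0.0348 0 0.509 0;0.06 0.0286 0 0.0348 0 0.509 0;0.06 0.0286 0 0.0348 0 0.509 0'
python3 -c "
from h import *
go([.43,.345,.2],down(3.2715))"
```

```text
t: 4.45
tool_pos: [0.4555, 0.3447, 0.0051]
tool_rot: [0.202, -3.134, 0.0]
contact_force: [-1.1, 0.9, -0.6]
opening: 0.0601
grip_force: 0.0
d [ 0.0255  0.0035 -0.1948] r [-0.     -0.0014 -0.0012] rows>= 4.7
```

```bash
python3 jog.py '0.06 0 0 -0.04 0 0 0;0.06 0.01 0.003 -0.08 0 0 0;0.06 0.02 0.003 -0.12 0 0 0;0.06 0.025 0.003 -0.16 0 0 0;0.06 0.025 0.003 -0.195 0 0 0;0.06 0.025 0.003 -0.195 0 0 0;0.06 0.025 0.003 -0.195 0 0 0'; python3 - <<'E'
from h import *
p,T,im=shot('wrist','w2.png'); np.savez('w2.npz',T=T,im=im); tubes(p,T,im,[(.4557,.3457,3.27)])
E
```

```text
t: 5.03
tool_pos: [0.4322, 0.3455, 0.2038]
tool_rot: [-0.202, 3.131, 0.005]
contact_force: [-0.2, 0.8, -0.3]
opening: 0.0602
grip_force: 0.0
tube [0.4598 0.3466 3.2693] iou 0.97
```

View pics/w2.png

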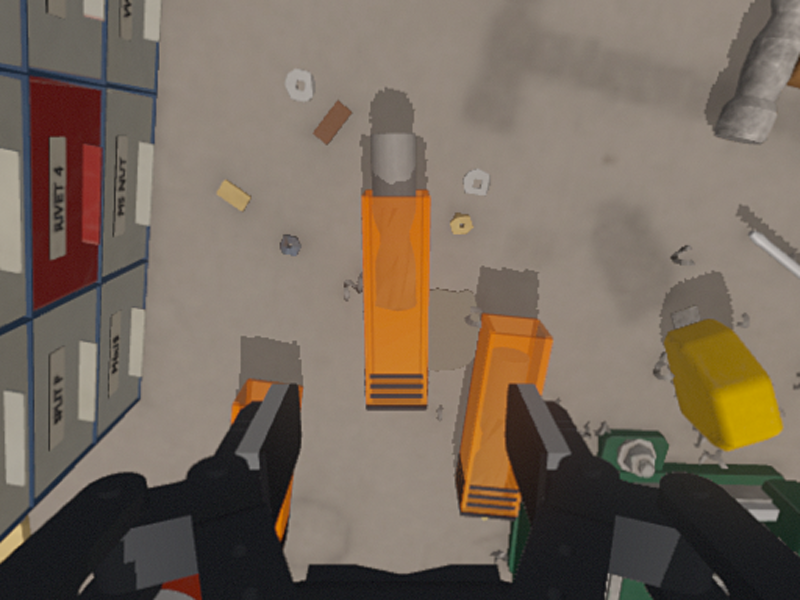

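The wrist view shows the shank standing out of tube B's mouth: the shank end is at (394,134) and the mouth edge at (396,190). Now the numbers.

```bash
python3 - <<'E'
from h import *
d=np.load('w2.npz');p=camera_params('wrist');T=d['T'];k=512/800
e=world(p,T,[(394*k,134*k)],.030)[0]; mth=world(p,T,[(396*k,190*k)],.04)[0]; l,r=world(p,T,[(372*k,165*k),(416*k,165*k)],.018)
t=np.array([.4598,.3466]);yaw=3.2693;u=np.array([np.cos(yaw),np.sin(yaw)]);n=np.array([-u[1],u[0]])
for a in(e,mth,l,r): print(a.round(4),'along',((a[:2]-t)@u).round(4),'lat',((a[:2]-t)@n).round(4))
for s in (.085,.086): g=t+u*s; print(g); go([*g,.004],down(yaw)); go([*g,.06],down(yaw))
E
```

```text
[0.3576 0.3325 0.03  ] along 0.1031 lat 0.001
[0.3876 0.3375 0.04  ] along 0.0727 lat -0.0002
[0.3772 0.3214 0.018 ] along 0.0852 lat 0.0145
[0.3737 0.3477 0.018 ] along 0.0853 lat -0.0121
[0.3754922  0.33577436]
d [ 0.0562 -0.0019  0.1969] r [0.0007 0.     0.0009] rows>= 4.9
d [ 0.0562 -0.0019  0.1409] r [0.0007 0.     0.0009] rows>= 3.6
[0.37450034 0.335647  ]
d [ 0.0572 -0.0019  0.1969] r [0.0007 0.     0.0009] rows>= 4.9
d [ 0.0572 -0.0019  0.1409] r [0.0007 0.     0.0009] rows>= 3.6
```

```bash
python3 jog.py '0.05 0.02 -0.003 0.04 0 0 0;0.05 0.04 -0.003 0.08 0 0 0;0.05 0.059 -0.003 0.12 0 0 0;0.05 0.059 -0.003 0.15 0 0 0;0.05 0.059 -0.003 0.175 0 0 0;0.05 0.059 -0.003 0.19 0 0 0;0.05 0.059 -0.003 0.197 0 0 0;0.05 0.059 -0.003 0.197 0 0 0;0.015 0.059 -0.003 0.197 0 0 0;0.015 0.059 -0.003 0.197 0 0 0;0.015 0.059 -0.003 0.197 0 0 0;0.015 0.059 -0.003 0.197 0 0 0;0.015 0.059 -0.003 0.197 0 0 0;0.015 0.059 -0.003 0.197 0 0 0;0.015 0.059 -0.003 0.197 0 0 0' 80
```

```text
t: 6.33
tool_pos: [0.3734, 0.3345, 0.0042]
tool_rot: [0.201, -3.135, -0.001]
contact_force: [-0.3, 0.3, 3.4]
opening: 0.0256
grip_force: 78.8
```

```bash
python3 jog.py '0.015 0 0 -0.002 0 0 0;0.015 0.015 0 -0.002 0 0 0;0.015 0.04 0 -0.002 0 0 0;0.015 0.065 0 -0.002 0 0 0;0.015 0.09 0 -0.002 0 0 0;0.015 0.1 0 -0.004 0 0 0;0.015 0.1 0 -0.04 0 0 0;0.015 0.1 0 -0.08 0 0 0;0.015 0.1 0 -0.12 0 0 0;0.015 0.1 0 -0.16 0 0 0;0.015 0.1 0 -0.2 0 0 0;0.015 0.1 0 -0.24 0 0 0;0.015 0.1 0 -0.28 0 0 0;0.015 0.1 0 -0.32 0 0 0;0.015 0.1 0 -0.34 0 0 0;0.015 0.1 0 -0.34 0 0 0;0.015 0.1 0 -0.34 0 0 0'; python3 - <<'E'
from h import *
print(telemetry.get_obs()['q'])
p,T,im=shot('wrist'); im1=im; p,T,im2=shot('side'); cv2.imwrite('pics/w3.png',np.vstack([im1[:, :], ])); cv2.imwrite('pics/w3.png',cv2.resize(np.hstack([im1,im2]),(800,300),interpolation=cv2.INTER_AREA))
E
```

```text
t: 7.75
tool_pos: [0.2744, 0.3214, 0.3437]
tool_rot: [0.201, -3.134, -0.001]
contact_force: [-0.2, -0.5, -5.2]
opening: 0.0252
grip_force: 79.8
[ 6.87021526e-01 -4.91364364e-01  1.89146737e+00  9.74148609e-04
  1.74189759e+00 -1.01168339e+00]
```

View pics/w3.png

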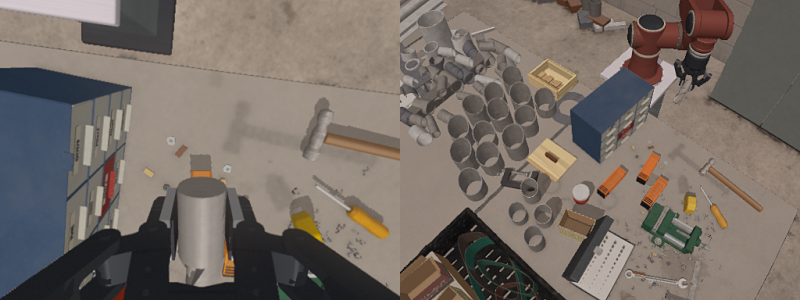

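The cutter is held level, and tube B stayed behind on the bench. Now I'll carry it across to look at the case.

```bash
python3 - <<'E'
from h import *
go([.42,.05,.37],down(3.2)); go([.45,-.283,.37],down(np.pi))
E
```

```text
d [-0.1106 -0.2873 -0.0296] r [-0.0028 -0.0059  0.0697] rows>= 7.4
d [-0.0978 -0.6214 -0.0286] r [-0.003  -0.0059  0.1281] rows>= 15.1
```

```bash
python3 jog.py '0.015 -0.016 -0.04 -0.008 0 0 0.01;0.015 -0.032 -0.08 -0.016 0 0 0.02;0.015 -0.048 -0.12 -0.024 0 0 0.03;0.015 -0.064 -0.16 -0.03 0 0 0.04;0.015 -0.08 -0.2 -0.03 0 0 0.05;0.015 -0.096 -0.24 -0.03 0 0 0.06;0.015 -0.111 -0.287 -0.03 0 0 0.07;0.015 -0.11 -0.325 -0.03 0 0 0.08;0.015 -0.108 -0.365 -0.03 0 0 0.085;0.015 -0.106 -0.405 -0.03 0 0 0.09;0.015 -0.104 -0.445 -0.03 0 0 0.1;0.015 -0.102 -0.485 -0.03 0 0 0.11;0.015 -0.1 -0.525 -0.029 0 0 0.12;0.015 -0.098 -0.56 -0.029 0 0 0.128;0.015 -0.098 -0.59 -0.029 0 0 0.128;0.015 -0.098 -0.621 -0.029 -0.003 -0.006 0.128;0.015 -0.098 -0.621 -0.029 -0.003 -0.006 0.128;0.015 -0.098 -0.621 -0.029 -0.003 -0.006 0.128;0.015 -0.098 -0.621 -0.029 -0.003 -0.006 0.128'; python3 - <<'E'
from h import *
p,T,im=shot('wrist','w4.png'); np.savez('w4.npz',T=T,im=im)
E
```

```text
t: 9.43
tool_pos: [0.4501, -0.2815, 0.3695]
tool_rot: [0.0, 3.141, 0.01]
contact_force: [0.5, -0.0, -3.1]
opening: 0.0257
grip_force: 80.3
```

View pics/w4.png

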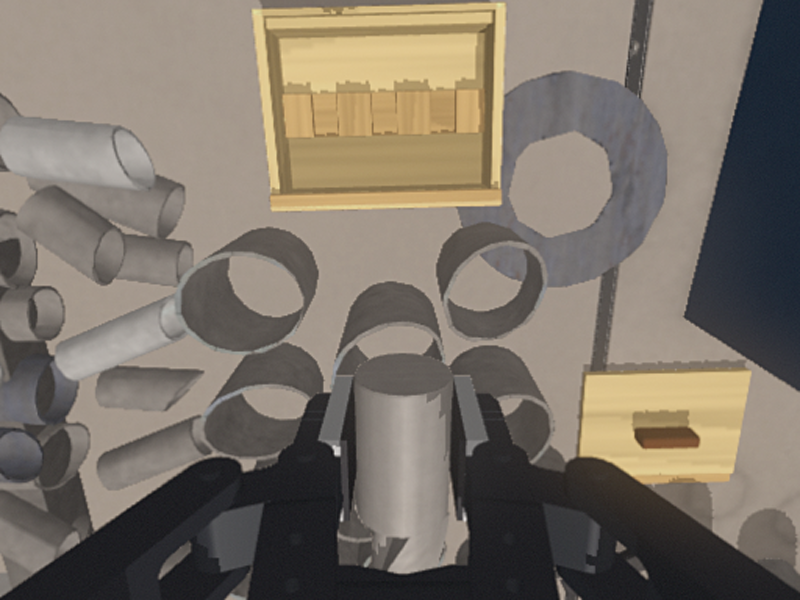

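The wrist view shows the case with near corners (254,11) and (505,4) and far corners (271,210) and (502,205). The notches are at about (325,113), (384,112) and (443,110). The lid is at lower right, its bar at (667,438). I'll fit the case pose from these.

```bash
python3 - <<'E'
from h import *
d=np.load('w4.npz');p=camera_params('wrist');T=d['T'];k=512/800
P=np.array([[-.075,-.096,.063],[-.075,.096,.063],[.075,-.096,.069],[.075,.096,.069],[0,-.052,.013],[0,0,.013],[0,.052,.013]])
U=np.array([(254,11),(505,4),(271,210),(502,205),(325,114),(384,112),(443,110)])*k
def X(v): c,s=np.cos(v[2]),np.sin(v[2]); return np.c_[v[0]+c*P[:,0]-s*P[:,1],v[1]+s*P[:,0]+c*P[:,1],P[:,2]]
r=least_squares(lambda v:(proj(p,T,X(v))-U).ravel(),[.363,-.283,0],loss='soft_l1'); print(r.x.round(4)); print((proj(p,T,X(r.x))-U).round(1))
# other cams for check
for n,uv in (('side',[(297,118),(354,157),None,None]),):
    pp=camera_params(n); print((proj(pp,pp['T'],X(r.x))/k).round(0))
# held cutter: project tool-frame cylinder
uv=world(p,T,[(404*k,375*k)],pose()[2,3]+.02); print('shank end approx world',uv.round(4), pose()[:3,3])
for off in (.0187,.014,.010):
  tip=(pose()@np.array([[.015,0,-off,1],[.015,.014,-off,1],[.015,-.014,-off,1],[.015,0,-off-.014,1],[.015,0,-off+.014,1],[-.095,0.014,-off,1],[-.095,-.014,-off,1]]).T).T[:,:3]; print(off,(proj(p,T,tip)/k).round(0).tolist())
E
```

```text
[ 0.3572 -0.2944  0.027 ]
[[-1.2 -1.2]
 [ 0.8 -1. ]
 [-0.1  0.1]
 [-0.6 -0.5]
 [ 0.7  0.9]
 [ 0.3  1.2]
 [-0.1  1.5]]
[[295. 115.]
 [354. 149.]
 [253. 148.]
 [313. 185.]
 [290. 154.]
 [306. 163.]
 [321. 173.]]
shank end approx world [[ 0.4317 -0.28    0.3903]] [ 0.45033007 -0.28110267  0.37031511]
0.0187 [[399.0, 385.0], [453.0, 385.0], [345.0, 385.0], [399.0, 412.0], [399.0, 363.0], [443.0, 697.0], [356.0, 697.0]]
0.014 [[399.0, 377.0], [451.0, 377.0], [347.0, 377.0], [399.0, 403.0], [400.0, 356.0], [442.0, 683.0], [357.0, 682.0]]
0.01 [[399.0, 371.0], [450.0, 371.0], [349.0, 371.0], [399.0, 395.0], [400.0, 351.0], [441.0, 671.0], [358.0, 671.0]]
```

```bash
cat >> h.py <<'E'
CASE=np.array([.3572,-.2944,.027])
def place(ny,off,z,case=CASE):  # off: cutter middle in tool frame
    c,s=np.cos(case[2]),np.sin(case[2]); n=np.array([case[0]-s*ny,case[1]+c*ny,z]); M=down(np.pi+case[2]); tcp=n-M@np.asarray(off); print(tcp.round(4),end=' '); go(tcp,M)
E
python3 - <<'E'
from h import *
for z in (.16,.075,.0307): place(-.052,[-.040,.0013,-.013],z)
E
```

```text
[ 0.3187 -0.3488  0.147 ] d [ 0.132  -0.0687  0.2228] r [ 0.0053  0.0014 -0.0262] rows>= 6.4
[ 0.3187 -0.3488  0.062 ] d [ 0.1322 -0.0692  0.3078] r [ 0.0053  0.0014 -0.0262] rows>= 8.2
[ 0.3187 -0.3488  0.0177] d [ 0.1322 -0.0694  0.3521] r [ 0.0053  0.0014 -0.0262] rows>= 9.2
```

```bash
python3 jog.py '0.015 0.035 -0.018 0 0.005 0.001 -0.026;0.015 0.07 -0.036 0.005 0.005 0.001 -0.026;0.015 0.105 -0.054 0.02 0.005 0.001 -0.026;0.015 0.132 -0.069 0.05 0.005 0.001 -0.026;0.015 0.132 -0.069 0.09 0.005 0.001 -0.026;0.015 0.132 -0.069 0.13 0.005 0.001 -0.026;0.015 0.132 -0.069 0.17 0.005 0.001 -0.026;0.015 0.132 -0.069 0.21 0.005 0.001 -0.026;0.015 0.132 -0.069 0.223 0.005 0.001 -0.026;0.015 0.132 -0.069 0.223 0.005 0.001 -0.026;0.015 0.132 -0.069 0.223 0.005 0.001 -0.026'; python3 - <<'E'
from h import *
p,T,im=shot('wrist','w5.png'); np.savez('w5.npz',T=T,im=im)
for z in (.0307,.0287): place(-.052,[-.040,.0013,-.013],z)
E
```

```text
t: 10.4
tool_pos: [0.3201, -0.3501, 0.1494]
tool_rot: [-0.043, 3.138, -0.004]
contact_force: [0.1, 0.2, -2.4]
opening: 0.0253
grip_force: 80.1
[ 0.3187 -0.3488  0.0177] d [0.0027 0.0034 0.1335] r [-0.0056  0.005   0.0002] rows>= 3.2
[ 0.3187 -0.3488  0.0157] d [0.0027 0.0034 0.1355] r [-0.0056  0.005   0.0002] rows>= 3.3
```

View pics/w5.png

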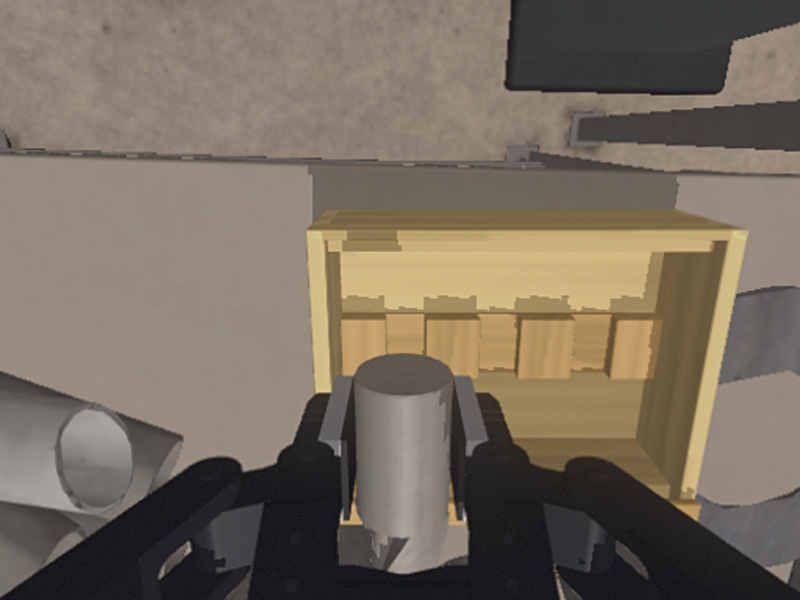

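The close view shows the near outer rim corners at (307,230) and (746,230). The notch mouths centre on columns 405, 499 and 592 at row ~318. I'll refit with these.

```bash
python3 - <<'E'
from h import *
d=np.load('w5.npz');p=camera_params('wrist');T=d['T'];k=512/800
P=np.array([[-.075,-.096,.063],[-.075,.096,.063],[-.018,-.052,.02],[-.018,0,.02],[-.018,.052,.02]])
U=np.array([(308,230),(746,230),(405,318),(499,317),(592,317)])*k
def X(v): c,s=np.cos(v[2]),np.sin(v[2]); return np.c_[v[0]+c*P[:,0]-s*P[:,1],v[1]+s*P[:,0]+c*P[:,1],P[:,2]]
r=least_squares(lambda v:(proj(p,T,X(v))-U).ravel(),[.363,-.283,0],loss='soft_l1'); print(r.x.round(4)); print((proj(p,T,X(r.x))-U).round(1))
place(-.052,[-.040,.0013,-.013],.0307,r.x)
E
```

```text
[ 0.3567 -0.295   0.027 ]
[[-2.1 -0.9]
 [ 0.1 -0.5]
 [-0.2  0.2]
 [ 0.4  1. ]
 [ 1.8  1.2]]
[ 0.3181 -0.3494  0.0177] d [0.0033 0.0028 0.1335] r [-0.0056  0.005   0.0002] rows>= 3.2
```

```bash
sed -i 's/.3572,-.2944,.027/.3569,-.2947,.027/' h.py; python3 jog.py '0.015 0.003 0.003 0.035 -0.005 0.005 0;0.015 0.003 0.003 0.07 -0.005 0.005 0;0.015 0.003 0.003 0.1 -0.005 0.005 0;0.015 0.003 0.003 0.12 -0.005 0.005 0;0.015 0.003 0.003 0.131 -0.005 0.005 0;0.015 0.003 0.003 0.133 -0.005 0.005 0;0.015 0.003 0.003 0.134 -0.005 0.005 0'
```

```text
t: 11.03
tool_pos: [0.3178, -0.349, 0.0192]
tool_rot: [0.041, -3.138, -0.005]
contact_force: [-12.9, 16.5, 21.9]
opening: 0.0251
grip_force: 106.1
```

```bash
python3 jog.py '0.015 0 0.001 -0.002 0 0 0;0.04 0 0.001 -0.002 0 0 0;0.04 0 0.001 -0.002 0 0 0;0.04 0 0.001 -0.002 0 0 0;0.04 0 0.001 -0.002 0 0 0' 30;  python3 jog.py '0.04 0 0 -0.015 0 0 0;0.04 0 0 -0.05 0 0 0;0.04 0 0 -0.09 0 0 0;0.04 0 0 -0.13 0 0 0;0.04 0 0 -0.13 0 0 0;0.04 0 0 -0.13 0 0 0'; python3 - <<'E'
from h import *
p,T,im=shot('wrist','w6.png'); np.savez('w6.npz',T=T,im=im)
E
```

```text
t: 11.45
tool_pos: [0.3189, -0.345, 0.0201]
tool_rot: [0.041, -3.141, -0.013]
contact_force: [-0.8, 22.3, 16.2]
opening: 0.0397
grip_force: 12.7
t: 11.95
tool_pos: [0.3201, -0.3512, 0.1542]
tool_rot: [-0.041, 3.135, -0.015]
contact_force: [-0.2, -0.3, -0.1]
opening: 0.0401
grip_force: 0.0
```

View pics/w6.png

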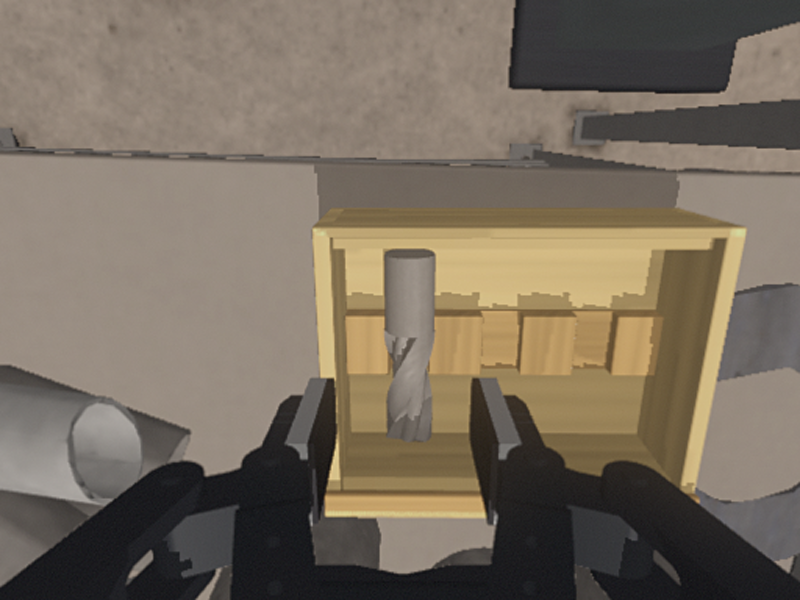

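Cutter 1 lies in notch 1. It spans rows 250–440 at column 410, and the notch boards are visible on both sides. Next I'll check its position by numbers, go back over the drawers and re-measure tubes A and C.

```bash
python3 - <<'E'
from h import *
d=np.load('w6.npz');p=camera_params('wrist');T=d['T'];k=512/800
a=world(p,T,[(410*k,251*k)],.0427)[0]; b=world(p,T,[(410*k,440*k)],.0287)[0]
c,s=np.cos(CASE[2]),np.sin(CASE[2])
for q in(a,b): v=q[:2]-CASE[:2]; print((c*v[0]+s*v[1]).round(4),(-s*v[0]+c*v[1]).round(4))
go([.42,-.1,.38],down(np.pi)); go([.45,.15,.38],down(np.pi)); go([.50,.30,.36],down(np.pi))
E
```

```text
-0.0596 -0.0517
0.0562 -0.051
d [-0.1082  0.2458 -0.2298] r [-0.0045  0.0028  0.0263] rows>= 8.5
d [-0.1448  0.4949 -0.2308] r [-0.0045  0.0028  0.0263] rows>= 13.5
d [-0.1987  0.6436 -0.2113] r [-0.0045  0.0028  0.0263] rows>= 16.9
```

```bash
python3 jog.py '0.06 0 0.02 -0.036 0 0 0;0.06 -0.01 0.03 -0.076 0 0 0;0.06 -0.02 0.04 -0.116 0 0 0;0.06 -0.04 0.06 -0.15 0 0 0;0.06 -0.06 0.085 -0.18 0 0 0;0.06 -0.08 0.115 -0.2 0 0 0;0.06 -0.09 0.15 -0.22 0 0 0;0.06 -0.1 0.19 -0.23 0 0 0;0.06 -0.11 0.23 -0.23 0 0 0;0.06 -0.115 0.27 -0.23 0 0 0;0.06 -0.12 0.31 -0.23 0 0 0;0.06 -0.13 0.35 -0.23 0 0 0;0.06 -0.135 0.39 -0.23 0 0 0;0.06 -0.14 0.43 -0.23 0 0 0;0.06 -0.145 0.47 -0.23 0 0 0;0.06 -0.155 0.51 -0.23 0 0 0;0.06 -0.17 0.55 -0.225 0 0 0;0.06 -0.185 0.59 -0.22 0 0 0;0.06 -0.2 0.625 -0.212 -0.004 0.003 0.026;0.06 -0.2 0.644 -0.212 -0.004 0.003 0.026'; python3 jog.py '0.06 0 0 0 0 0 0;0.06 0 0 0 0 0 0'; python3 - <<'E'
from h import *
p,T,im=shot('wrist'); np.savez('w7.npz',T=T,im=im)
hsv=cv2.cvtColor(im,cv2.COLOR_BGR2HSV)
tubes(p,T,im,[(.6,.265,3.12),(.46,.346,3.27),(.533,.428,3.18)])
for q in [(.6,.265,.04),(.53,.428,.04),(.722,.203,.03)]:
    u=proj(p,T,q)[0].astype(int); print(u, hsv[min(u[1],383),min(u[0],511)])
E
```

```text
t: 13.67
tool_pos: [0.5012, 0.3047, 0.3558]
tool_rot: [0.003, -3.132, -0.009]
contact_force: [-0.3, -0.9, -1.2]
opening: 0.0598
grip_force: 0.0
t: 13.83
tool_pos: [0.5006, 0.302, 0.3587]
tool_rot: [0.003, -3.134, -0.009]
contact_force: [0.4, 0.4, -0.4]
opening: 0.0599
grip_force: 0.0
tube [0.6074 0.2665 3.1113] iou 0.963
tube [0.4592 0.3461 3.269 ] iou 0.953
tube [0.5356 0.4284 3.1825] iou 0.951
[230 213] [ 14 180 194]
[345 166] [ 14 189 192]
[193 282] [ 13   8 213]
```

```bash
python3 - <<'E'
from h import *
go([.6055,.266,.005],down(3.1113))
E
```

```text
d [-0.1069 -0.0373  0.3536] r [ 0.0059 -0.0062  0.031 ] rows>= 8.9
```

```bash
python3 jog.py '0.06 -0.03 -0.01 0.025 0.006 -0.006 0.031;0.06 -0.06 -0.02 0.05 0.006 -0.006 0.031;0.06 -0.09 -0.03 0.075 0.006 -0.006 0.031;0.06 -0.107 -0.037 0.11 0.006 -0.006 0.031;0.06 -0.107 -0.037 0.15 0.006 -0.006 0.031;0.06 -0.107 -0.037 0.19 0.006 -0.006 0.031;0.06 -0.107 -0.037 0.23 0.006 -0.006 0.031;0.06 -0.107 -0.037 0.27 0.006 -0.006 0.031;0.06 -0.107 -0.037 0.3 0.006 -0.006 0.031;0.06 -0.107 -0.037 0.325 0.006 -0.006 0.031;0.06 -0.107 -0.037 0.345 0.006 -0.006 0.031;0.06 -0.107 -0.037 0.354 0.006 -0.006 0.031;0.06 -0.107 -0.037 0.354 0.006 -0.006 0.031;0.03 -0.107 -0.037 0.354 0.006 -0.006 0.031;0.03 -0.107 -0.037 0.354 0.006 -0.006 0.031;0.03 -0.107 -0.037 0.354 0.006 -0.006 0.031;0.03 -0.107 -0.037 0.354 0.006 -0.006 0.031;0.03 -0.107 -0.037 0.354 0.006 -0.006 0.031;0.03 -0.107 -0.037 0.354 0.006 -0.006 0.031' 30
```

```text
t: 15.47
tool_pos: [0.6075, 0.2669, 0.0076]
tool_rot: [0.048, 3.137, 0.002]
contact_force: [-0.1, -2.5, 6.2]
opening: 0.0396
grip_force: 32.9
```

```bash
python3 jog.py '0.03 0 0 -0.03 0 0 0;0.03 -0.002 0 -0.044 0 -0.12 0;0.03 -0.003 0 -0.044 0 -0.24 0;0.03 -0.005 0 -0.044 0 -0.36 0;0.03 -0.007 0 -0.044 0 -0.46 0;0.03 -0.007 0 -0.044 0 -0.506 0;0.03 -0.007 0 -0.044 0 -0.506 0;0.03 -0.007 0 -0.044 0 -0.506 0;0.03 -0.007 0 -0.044 0 -0.506 0;0.03 -0.007 0 -0.044 0 -0.506 0;0.03 -0.007 0 -0.044 0 -0.506 0'; python3 -c "
from h import *
lower([.6075,.2669],3.1113,.0124)"
```

```text
t: 16.38
tool_pos: [0.6142, 0.2666, 0.0503]
tool_rot: [0.042, 2.633, -0.009]
contact_force: [0.4, 0.2, -1.4]
opening: 0.0396
grip_force: 32.4
25 0.0564 d [0.0037 0.0001 0.0038] r [ 0.001   0.0716 -0.0017] rows>= 0.6
20 0.0491 d [0.0084 0.     0.0101] r [ 0.001   0.1588 -0.0016] rows>= 1.3
15 0.0413 d [0.0132 0.     0.0166] r [ 0.0011  0.2461 -0.0016] rows>= 2.0
10 0.0333 d [0.0182 0.     0.0233] r [ 0.0012  0.3334 -0.0016] rows>= 2.7
7 0.0283 d [0.0212 0.     0.0274] r [ 0.0012  0.3857 -0.0015] rows>= 3.1
3.5 0.0242 d [0.0239 0.     0.0307] r [ 0.0013  0.4468 -0.0015] rows>= 3.6
0 0.02 d [ 0.0266 -0.      0.034 ] r [ 0.0013  0.5079 -0.0015] rows>= 4.1
```

```bash
python3 jog.py '0.03 0.0037 0 0.0038 0 0.072 0;0.03 0.0084 0 0.0101 0 0.159 0;0.03 0.0132 0 0.0166 0 0.246 0;0.03 0.0182 0 0.0233 0 0.333 0;0.03 0.0212 0 0.0274 0 0.386 0;0.03 0.024 0 0.0307 0 0.447 0;0.03 0.0266 0 0.034 0 0.508 0;0.03 0.0266 0 0.034 0 0.508 0;0.06 0.0266 0 0.034 0 0.508 0;0.06 0.0266 0 0.034 0 0.508 0;0.06 0.0266 0 0.034 0 0.508 0;0.06 0.0266 0 0.034 0 0.508 0';  python3 jog.py '0.06 0 0 -0.04 0 0 0;0.06 0.01 0 -0.08 0 0 0;0.06 0.02 0 -0.12 0 0 0;0.06 0.025 0 -0.16 0 0 0;0.06 0.025 0 -0.195 0 0 0;0.06 0.025 0 -0.195 0 0 0;0.06 0.025 0 -0.195 0 0 0'; cat >> h.py <<'E'
def shank(g,f):  # after tipping: refit tube, brightness profiles along the axis (z .030) and across it
    p,T,im=shot('wrist',f); np.savez(f+'.npz',T=T,im=im); v=tubes(p,T,im,[g])[0]; u=np.array([np.cos(v[2]),np.sin(v[2])]); n=np.array([-u[1],u[0]])
    gr=cv2.cvtColor(im,cv2.COLOR_BGR2GRAY); sat=cv2.cvtColor(im,cv2.COLOR_BGR2HSV)[:,:,1]
    def S(X): q=np.round(proj(p,T,X)).astype(int); return [(int(gr[b,a]),int(sat[b,a])) for a,b in q]
    s=np.arange(.060,.121,.003); print('along',list(zip((s*1000).astype(int),S(np.c_[v[:2]+s[:,None]*u,np.full(len(s),.032)]))))
    t=np.arange(-.022,.023,.002); print('across',list(zip((t*1000).round().astype(int),S(np.c_[v[:2]+.088*u+t[:,None]*n,np.full(len(t),.018)]))))
    return v
E
python3 - <<'E'
from h import *
shank((.6075,.2669,3.11),'w8.png')
E
```

```text
t: 17.38
tool_pos: [0.6058, 0.2669, 0.0068]
tool_rot: [-0.048, -3.141, -0.001]
contact_force: [0.6, 0.2, -0.0]
opening: 0.0599
grip_force: 0.0
t: 17.97
tool_pos: [0.5828, 0.2681, 0.2061]
tool_rot: [0.047, 3.135, 0.005]
contact_force: [-0.0, 0.0, -0.9]
opening: 0.0599
grip_force: 0.0
tube [0.6094 0.2677 3.1123] iou 0.967
along [(np.int64(60), (127, 187)), (np.int64(63), (127, 185)), (np.int64(66), (127, 187)), (np.int64(69), (103, 74)), (np.int64(72), (105, 42)), (np.int64(75), (104, 43)), (np.int64(78), (147, 28)), (np.int64(81), (147, 28)), (np.int64(84), (145, 29)), (np.int64(87), (146, 27)), (np.int64(90), (145, 27)), (np.int64(93), (144, 24)), (np.int64(96), (145, 27)), (np.int64(99), (146, 27)), (np.int64(102), (147, 25)), (np.int64(105), (105, 39)), (np.int64(108), (106, 40)), (np.int64(111), (104, 41)), (np.int64(114), (105, 39)), (np.int64(117), (105, 41)), (np.int64(120), (104, 39))]
across [(np.int64(-22), (143, 37)), (np.int64(-20), (144, 40)), (np.int64(-18), (143, 39)), (np.int64(-16), (146, 39)), (np.int64(-14), (108, 44)), (np.int64(-12), (103, 39)), (np.int64(-10), (120, 30)), (np.int64(-8), (129, 28)), (np.int64(-6), (138, 28)), (np.int64(-4), (145, 27)), (np.int64(-2), (144, 25)), (np.int64(0), (146, 28)), (np.int64(2), (144, 25)), (np.int64(4), (140, 26)), (np.int64(6), (138, 28)), (np.int64(8), (132, 26)), (np.int64(10), (125, 29)), (np.int64(12), (109, 31)), (np.int64(14), (92, 34)), (np.int64(16), (108, 44)), (np.int64(18), (107, 42)), (np.int64(20), (106, 42)), (np.int64(22), (106, 38))]
```

The shank is out just as far as on tube B, ending about 103 mm along. I'll grip it the same way.

```bash
python3 - <<'E'
from h import *
v=np.array([.6094,.2677]);y=3.1123;u=np.array([np.cos(y),np.sin(y)]);n=np.array([-u[1],u[0]])
go([*(v+.088*u+.001*n),.004],down(y))
E
```

```text
d [ 0.0602 -0.0004  0.1988] r [ 0.0016  0.0011 -0.0011] rows>= 5.0
```

```bash
python3 jog.py '0.05 0.02 0 0.04 0 0 0;0.05 0.04 0 0.08 0 0 0;0.05 0.06 0 0.12 0 0 0;0.05 0.06 0 0.15 0 0 0;0.05 0.06 0 0.175 0 0 0;0.05 0.06 0 0.19 0 0 0;0.05 0.06 0 0.2 0 0 0;0.05 0.06 0 0.2 0 0 0;0.05 0.06 0 0.2 0 0 0;0.015 0.06 0 0.2 0 0 0;0.015 0.06 0 0.2 0 0 0;0.015 0.06 0 0.2 0 0 0;0.015 0.06 0 0.2 0 0 0;0.015 0.06 0 0.2 0 0 0;0.015 0.06 0 0.2 0 0 0;0.015 0.06 0 0.2 0 0 0' 80
```

```text
t: 19.35
tool_pos: [0.5211, 0.2693, 0.0019]
tool_rot: [-0.048, -3.14, -0.001]
contact_force: [-1.6, -0.3, 2.6]
opening: 0.0257
grip_force: 78.4
```

```bash
python3 jog.py '0.015 0 0 -0.002 0 0 0;0.015 0.015 0 -0.002 0 0 0;0.015 0.04 0 -0.002 0 0 0;0.015 0.065 0 -0.002 0 0 0;0.015 0.09 0 -0.002 0 0 0;0.015 0.1 0 -0.004 0 0 0;0.015 0.1 0 -0.04 0 0 0;0.015 0.1 0 -0.08 0 0 0;0.015 0.1 0 -0.12 0 0 0;0.015 0.1 0 -0.16 0 0 0;0.015 0.1 0 -0.2 0 0 0;0.015 0.1 0 -0.24 0 0 0;0.015 0.1 0 -0.28 0 0 0;0.015 0.1 0 -0.32 0 0 0;0.015 0.1 0 -0.36 0 0 0;0.015 0.1 0 -0.37 0 0 0;0.015 0.1 0 -0.37 0 0 0;0.015 0.1 0 -0.37 0 0 0'; python3 - <<'E'
from h import *
p,T,im=shot('wrist'); d=np.load('w4.npz')['im']; k=(slice(225,330),slice(225,295))
print('diff to first held view',np.abs(im[k].astype(int)-d[k]).mean())
place(0,[-.0415,0,-.016],.39);place(0,[-.0415,0,-.016],.1);place(0,[-.0415,0,-.016],.031)
E
```

```text
t: 20.85
tool_pos: [0.4216, 0.272, 0.3706]
tool_rot: [-0.049, -3.139, -0.001]
contact_force: [-0.4, -0.1, -4.1]
opening: 0.0263
grip_force: 79.7
diff to first held view 15.675691609977324
[ 0.3154 -0.2958  0.374 ] d [ 0.0881 -0.5706 -0.0041] r [-0.0009 -0.0053 -0.0579] rows>= 13.8
[ 0.3154 -0.2958  0.084 ] d [ 0.0866 -0.5703  0.2859] r [-0.0009 -0.0053 -0.0579] rows>= 15.4
[ 0.3154 -0.2958  0.015 ] d [ 0.0862 -0.5702  0.3549] r [-0.0009 -0.0053 -0.0579] rows>= 16.2
```

```bash
python3 jog.py '0.015 0.002 -0.04 -0.004 0 0 0;0.015 0.004 -0.08 -0.004 0 0 0;0.015 0.007 -0.12 -0.004 0 0 0;0.015 0.01 -0.16 -0.004 0 0 -0.01;0.015 0.013 -0.2 -0.004 0 0 -0.02;0.015 0.016 -0.24 -0.004 0 0 -0.03;0.015 0.02 -0.28 -0.004 0 0 -0.04;0.015 0.025 -0.32 -0.004 0 0 -0.058;0.015 0.032 -0.36 -0.004 0 0 -0.058;0.015 0.042 -0.395 0 0 0 -0.058;0.015 0.052 -0.43 0.01 0 0 -0.058;0.015 0.062 -0.465 0.02 0 0 -0.058;0.015 0.072 -0.5 0.03 0 0 -0.058;0.015 0.08 -0.53 0.05 0 0 -0.058;0.015 0.087 -0.56 0.075 0 -0.005 -0.058;0.015 0.087 -0.57 0.11 0 -0.005 -0.058;0.015 0.087 -0.57 0.15 0 -0.005 -0.058;0.015 0.087 -0.57 0.19 0 -0.005 -0.058;0.015 0.087 -0.57 0.21 0 -0.005 -0.058;0.015 0.087 -0.57 0.21 0 -0.005 -0.058'; python3 jog.py '0.015 0 0 0 0 0 0;0.015 0 0 0 0 0 0';python3 - <<'E'
from h import *
p,T,im=shot('wrist','w9.png')
place(0,[-.0415,0,-.016],.05);place(0,[-.0415,0,-.016],.031)
E
```

```text
t: 22.57
tool_pos: [0.3125, -0.2896, 0.151]
tool_rot: [0.042, -3.133, -0.024]
contact_force: [0.0, 0.9, -3.9]
opening: 0.0258
grip_force: 80.0
t: 22.73
tool_pos: [0.317, -0.2949, 0.1619]
tool_rot: [-0.043, 3.137, 0.001]
contact_force: [0.9, -0.3, -2.5]
opening: 0.0257
grip_force: 80.0
[ 0.3154 -0.2958  0.034 ] d [ 0.0027 -0.      0.1291] r [-0.0016  0.0051  0.0004] rows>= 3.1
[ 0.3154 -0.2958  0.015 ] d [0.0028 0.     0.1481] r [-0.0016  0.0051  0.0004] rows>= 3.6
```

View pics/w9.png

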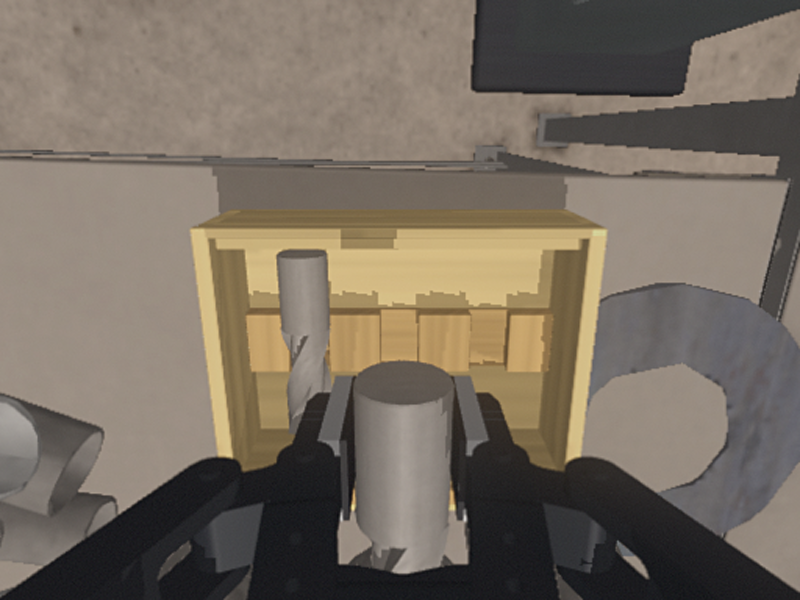

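Cutter 1 rests properly in notch 1, at (303,340). The held cutter is at (404,384), lined up with notch 2 at column 399. I'll lower it.

```bash
python3 jog.py '0.015 0.004 0 0.035 -0.002 0.005 0;0.015 0.004 0 0.07 -0.002 0.005 0;0.015 0.004 0 0.1 -0.002 0.005 0;0.015 0.004 0 0.125 -0.002 0.005 0;0.015 0.004 0 0.14 -0.002 0.005 0;0.015 0.004 0 0.145 -0.002 0.005 0;0.015 0.004 0 0.145 -0.002 0.005 0;0.015 0.004 0 0.145 -0.002 0.005 0'
```

```text
t: 23.45
tool_pos: [0.3146, -0.2963, 0.0185]
tool_rot: [-0.043, 3.141, -0.0]
contact_force: [0.4, -0.6, -3.0]
opening: 0.0255
grip_force: 80.3
```

```bash
python3 jog.py '0.015 0 0 0.0025 0 0 0;0.015 0 0 0.0035 0 0 0;0.036 0 0 0.0035 0 0 0;0.036 0 0 0.0035 0 0 0;0.036 0 0 0.0035 0 0 0;0.036 0 0 0.0035 0 0 0' 30; python3 jog.py '0.036 0 0 -0.015 0 0 0;0.036 0 0 -0.05 0 0 0;0.036 0 0 -0.09 0 0 0;0.036 0 0 -0.13 0 0 0;0.036 0 0 -0.13 0 0 0;0.036 0 0 -0.13 0 0 0'; python3 - <<'E'
from h import *
p,T,im=shot('wrist'); np.savez('w10.npz',T=T,im=im); cv2.imwrite('pics/w10.png',im)
go([.42,-.1,.38],down(np.pi)); go([.45,.15,.38],down(np.pi)); go([.47,.40,.36],down(np.pi))
E
```

```text
t: 23.95
tool_pos: [0.3138, -0.2953, 0.0137]
tool_rot: [0.043, -3.141, -0.002]
contact_force: [1.0, 0.5, -0.0]
opening: 0.0358
grip_force: 0.0
t: 24.45
tool_pos: [0.315, -0.2971, 0.1468]
tool_rot: [-0.043, 3.138, -0.006]
contact_force: [-0.5, 0.7, -0.5]
opening: 0.0357
grip_force: 0.0
d [-0.1113  0.1929 -0.2357] r [0.0003 0.0004 0.0272] rows>= 7.8
d [-0.1481  0.442  -0.2356] r [0.0003 0.0004 0.0272] rows>= 12.5
d [-0.1749  0.6913 -0.2155] r [0.0003 0.0004 0.0272] rows>= 17.9
```

```bash
python3 jog.py '0.06 0 0 -0.036 0 0 0;0.06 -0.01 0.01 -0.076 0 0 0;0.06 -0.02 0.02 -0.116 0 0 0;0.06 -0.04 0.04 -0.15 0 0 0;0.06 -0.06 0.065 -0.18 0 0 0;0.06 -0.08 0.095 -0.2 0 0 0;0.06 -0.09 0.13 -0.22 0 0 0;0.06 -0.1 0.17 -0.235 0 0 0;0.06 -0.11 0.21 -0.235 0 0 0;0.06 -0.115 0.25 -0.235 0 0 0;0.06 -0.12 0.29 -0.235 0 0 0;0.06 -0.13 0.33 -0.235 0 0 0;0.06 -0.135 0.37 -0.235 0 0 0;0.06 -0.14 0.41 -0.235 0 0 0;0.06 -0.145 0.45 -0.235 0 0 0;0.06 -0.155 0.49 -0.23 0 0 0;0.06 -0.16 0.53 -0.225 0 0 0;0.06 -0.165 0.57 -0.22 0 0 0;0.06 -0.17 0.61 -0.22 0 0 0.027;0.06 -0.175 0.65 -0.215 0 0 0.027'; python3 jog.py '0.06 0 0.04 0 0 0 0;0.06 0 0.04 0 0 0 0;0.06 0 0.04 0 0 0 0;0.06 0 0.04 0 0 0 0'; python3 - <<'E'
from h import *
p,T,im=shot('wrist'); np.savez('w11.npz',T=T,im=im)
v=tubes(p,T,im,[(.46,.346,3.27),(.5356,.4284,3.18)])[1]
u=np.array([np.cos(v[2]),np.sin(v[2])]); g=v[:2]+.012*u; print(g); go([*g,.005],down(v[2]))
E
```

```text
t: 26.17
tool_pos: [0.4706, 0.3609, 0.357]
tool_rot: [-0.0, -3.137, -0.002]
contact_force: [0.4, 0.7, 1.2]
opening: 0.0599
grip_force: 0.0
t: 26.5
tool_pos: [0.4708, 0.3986, 0.3572]
tool_rot: [0.001, -3.137, -0.0]
contact_force: [0.4, 0.2, -0.5]
opening: 0.0598
grip_force: 0.0
tube [0.46   0.346  3.2713] iou 0.953
tube [0.5362 0.4279 3.1718] iou 0.954
[0.52423558 0.42757586]
d [-0.0543  0.0292  0.353 ] r [ 0.0012 -0.0033 -0.0307] rows>= 8.6
```

```bash
sed -i 's/def lower(C,yaw,c=.0138,prot=.029,th0=29)/def lower(C,yaw,c=.0138,prot=.029,L=.069)/; s/H=max((.069+prot)\*np.sin(t)+.016\*np.cos(t)+.0005, .069\*np/H=max((L+prot)*np.sin(t)+.016*np.cos(t)+.0005, L*np/' h.py; grep -n "H=max" h.py
python3 jog.py '0.056 -0.02 0.01 0.03 0 -0.003 -0.031;0.056 -0.04 0.02 0.06 0 -0.003 -0.031;0.056 -0.054 0.029 0.09 0 -0.003 -0.031;0.056 -0.054 0.029 0.13 0 -0.003 -0.031;0.056 -0.054 0.029 0.17 0 -0.003 -0.031;0.056 -0.054 0.029 0.21 0 -0.003 -0.031;0.056 -0.054 0.029 0.25 0 -0.003 -0.031;0.056 -0.054 0.029 0.285 0 -0.003 -0.031;0.056 -0.054 0.029 0.315 0 -0.003 -0.031;0.056 -0.054 0.029 0.335 0 -0.003 -0.031;0.056 -0.054 0.029 0.347 0 -0.003 -0.031;0.056 -0.054 0.029 0.353 0 -0.003 -0.031;0.056 -0.054 0.029 0.353 0 -0.003 -0.031;0.03 -0.054 0.029 0.353 0 -0.003 -0.031;0.03 -0.054 0.029 0.353 0 -0.003 -0.031;0.03 -0.054 0.029 0.353 0 -0.003 -0.031;0.03 -0.054 0.029 0.353 0 -0.003 -0.031;0.03 -0.054 0.029 0.353 0 -0.003 -0.031' 30
```

```text
43:        t=np.deg2rad(th); H=max((L+prot)*np.sin(t)+.016*np.cos(t)+.0005, L*np.sin(t)+.02*np.cos(t))
t: 28.05
tool_pos: [0.526, 0.4291, 0.0089]
tool_rot: [-0.049, 3.137, 0.005]
contact_force: [-0.2, -4.4, 6.7]
opening: 0.0396
grip_force: 32.5
```

```bash
python3 jog.py '0.03 0 0 -0.028 0 0 0;0.03 -0.002 0 -0.039 0 -0.12 0;0.03 -0.003 0 -0.039 0 -0.24 0;0.03 -0.004 0 -0.039 0 -0.36 0;0.03 -0.006 0 -0.039 0 -0.46 0;0.03 -0.006 0 -0.039 0 -0.506 0;0.03 -0.006 0 -0.039 0 -0.506 0;0.03 -0.006 0 -0.039 0 -0.506 0;0.03 -0.006 0 -0.039 0 -0.506 0;0.03 -0.006 0 -0.039 0 -0.506 0;0.03 -0.006 0 -0.039 0 -0.506 0'; python3 -c "
from h import *
lower([.526,.429],3.1718,.0125,L=.059)"
```

```text
t: 28.97
tool_pos: [0.5318, 0.4293, 0.0467]
tool_rot: [-0.039, 2.633, 0.016]
contact_force: [-0.2, 0.0, -2.0]
opening: 0.0397
grip_force: 31.8
25 0.0522 d [ 0.0033 -0.0001  0.0048] r [ 0.0036  0.0723 -0.0016] rows>= 0.6
20 0.0456 d [ 0.0076 -0.0002  0.0105] r [ 0.0037  0.1596 -0.0015] rows>= 1.3
15 0.0387 d [ 0.012  -0.0002  0.0163] r [ 0.0038  0.2468 -0.0013] rows>= 2.0
10 0.0315 d [ 0.0165 -0.0002  0.0222] r [ 0.0038  0.3341 -0.0011] rows>= 2.7
7 0.0271 d [ 0.0193 -0.0002  0.0259] r [ 0.0039  0.3865 -0.001 ] rows>= 3.1
3.5 0.0236 d [ 0.0217 -0.0002  0.0287] r [ 0.0039  0.4475 -0.0009] rows>= 3.6
0 0.02 d [ 0.0242 -0.0003  0.0314] r [ 0.0039  0.5086 -0.0008] rows>= 4.1
```

```bash
python3 jog.py '0.03 0.0033 0 0.0045 0 0.072 0;0.03 0.0076 0 0.01 0 0.159 0;0.03 0.012 0 0.0158 0 0.246 0;0.03 0.0165 0 0.022 0 0.333 0;0.03 0.0193 0 0.0255 0 0.386 0;0.03 0.0217 0 0.0283 0 0.447 0;0.03 0.0242 0 0.031 0 0.508 0;0.03 0.0242 0 0.031 0 0.508 0;0.056 0.0242 0 0.031 0 0.508 0;0.056 0.0242 0 0.031 0 0.508 0;0.056 0.0242 0 0.031 0 0.508 0;0.056 0.0242 0 0.031 0 0.508 0';  python3 jog.py '0.056 0 0 -0.04 0 0 0;0.056 0.01 0 -0.08 0 0 0;0.056 0.02 0 -0.12 0 0 0;0.056 0.025 0 -0.16 0 0 0;0.056 0.025 0 -0.195 0 0 0;0.056 0.025 0 -0.195 0 0 0;0.056 0.025 0 -0.195 0 0 0'; python3 - <<'E'
from h import *
v=shank((.5356,.4284,3.17),'w12.png')
y=v[2];u=np.array([np.cos(y),np.sin(y)]);n=np.array([-u[1],u[0]])
go([*(v[:2]+.088*u+.001*n),.003],down(y))
E
```

```text
t: 29.97
tool_pos: [0.5239, 0.4289, 0.0067]
tool_rot: [0.05, -3.141, -0.004]
contact_force: [-0.6, 0.5, 0.7]
opening: 0.0561
grip_force: 0.0
t: 30.55
tool_pos: [0.5006, 0.4288, 0.2061]
tool_rot: [-0.05, 3.135, 0.011]
contact_force: [0.0, -0.0, -0.6]
opening: 0.0561
grip_force: 0.0
tube [0.5377 0.4305 3.1762] iou 0.967
along [(np.int64(60), (131, 188)), (np.int64(63), (132, 185)), (np.int64(66), (131, 190)), (np.int64(69), (107, 37)), (np.int64(72), (111, 35)), (np.int64(75), (112, 32)), (np.int64(78), (148, 29)), (np.int64(81), (148, 26)), (np.int64(84), (152, 27)), (np.int64(87), (149, 25)), (np.int64(90), (148, 26)), (np.int64(93), (148, 26)), (np.int64(96), (150, 26)), (np.int64(99), (150, 26)), (np.int64(102), (98, 32)), (np.int64(105), (109, 45)), (np.int64(108), (105, 42)), (np.int64(111), (107, 44)), (np.int64(114), (106, 40)), (np.int64(117), (106, 42)), (np.int64(120), (106, 41))]
across [(np.int64(-22), (149, 37)), (np.int64(-20), (151, 38)), (np.int64(-18), (149, 40)), (np.int64(-16), (108, 46)), (np.int64(-14), (110, 43)), (np.int64(-12), (123, 30)), (np.int64(-10), (135, 27)), (np.int64(-8), (145, 27)), (np.int64(-6), (147, 26)), (np.int64(-4), (149, 28)), (np.int64(-2), (153, 27)), (np.int64(0), (150, 26)), (np.int64(2), (147, 28)), (np.int64(4), (143, 29)), (np.int64(6), (137, 27)), (np.int64(8), (128, 30)), (np.int64(10), (118, 31)), (np.int64(12), (105, 34)), (np.int64(14), (102, 46)), (np.int64(16), (110, 43)), (np.int64(18), (108, 45)), (np.int64(20), (107, 48)), (np.int64(22), (105, 47))]
d [ 0.0501 -0.0006  0.1998] r [ 0.0039  0.0017 -0.0028] rows>= 4.9
```

```bash
python3 jog.py '0.05 0.02 0 0.04 0.003 0 -0.003;0.05 0.04 0.001 0.08 0.003 0 -0.003;0.05 0.049 0.001 0.12 0.003 0 -0.003;0.05 0.049 0.001 0.15 0.003 0 -0.003;0.05 0.049 0.001 0.175 0.003 0 -0.003;0.05 0.049 0.001 0.19 0.003 0 -0.003;0.05 0.049 0.001 0.2 0.003 0 -0.003;0.05 0.049 0.001 0.2 0.003 0 -0.003;0.05 0.049 0.001 0.2 0.003 0 -0.003;0.015 0.049 0.001 0.2 0.003 0 -0.003;0.015 0.049 0.001 0.2 0.003 0 -0.003;0.015 0.049 0.001 0.2 0.003 0 -0.003;0.015 0.049 0.001 0.2 0.003 0 -0.003;0.015 0.049 0.001 0.2 0.003 0 -0.003;0.015 0.049 0.001 0.2 0.003 0 -0.003;0.015 0.049 0.001 0.2 0.003 0 -0.003' 80
```

```text
t: 31.93
tool_pos: [0.4515, 0.4283, 0.0034]
tool_rot: [-0.054, 3.139, 0.002]
contact_force: [-0.5, 0.1, 6.0]
opening: 0.0256
grip_force: 78.3
```

```bash
python3 jog.py '0.015 0 0 -0.002 0 0 0;0.015 0.015 0 -0.002 0 0 0;0.015 0.04 0 -0.002 0 0 0;0.015 0.065 0 -0.002 0 0 0;0.015 0.09 0 -0.002 0 0 0;0.015 0.1 0 -0.004 0 0 0;0.015 0.1 0 -0.04 0 0 0;0.015 0.1 0 -0.08 0 0 0;0.015 0.1 0 -0.12 0 0 0;0.015 0.1 0 -0.16 0 0 0;0.015 0.1 0 -0.2 0 0 0;0.015 0.1 0 -0.24 0 0 0;0.015 0.1 0 -0.28 0 0 0;0.015 0.1 0 -0.32 0 0 0;0.015 0.1 0 -0.36 0 0 0;0.015 0.1 0 -0.37 0 0 0;0.015 0.1 0 -0.37 0 0 0;0.015 0.1 0 -0.37 0 0 0'; python3 - <<'E'
from h import *
place(.052,[-.044,0,-.016],.39);place(.052,[-.044,0,-.016],.17);place(.052,[-.044,0,-.016],.031)
E
```

```text
t: 33.43
tool_pos: [0.3505, 0.424, 0.3704]
tool_rot: [0.054, -3.14, 0.002]
contact_force: [0.9, -0.7, -4.1]
opening: 0.0256
grip_force: 79.5
[ 0.3115 -0.2439  0.374 ] d [ 0.0618 -0.6662 -0.0027] r [-0.0013 -0.0016  0.0071] rows>= 16.0
[ 0.3115 -0.2439  0.154 ] d [ 0.0614 -0.6659  0.2173] r [-0.0013 -0.0016  0.0071] rows>= 16.9
[ 0.3115 -0.2439  0.015 ] d [ 0.0612 -0.6657  0.3563] r [-0.0013 -0.0016  0.0071] rows>= 18.2
```

```bash
python3 jog.py '0.015 -0.01 -0.04 -0.003 0 0 0.007;0.015 -0.02 -0.08 -0.003 0 0 0.007;0.015 -0.03 -0.12 -0.003 0 0 0.007;0.015 -0.035 -0.16 -0.003 0 0 0.007;0.015 -0.04 -0.2 -0.003 0 0 0.007;0.015 -0.045 -0.24 -0.003 0 0 0.007;0.015 -0.045 -0.28 -0.003 0 0 0.007;0.015 -0.045 -0.32 -0.003 0 0 0.007;0.015 -0.04 -0.36 -0.003 0 0 0.007;0.015 -0.035 -0.4 -0.003 0 0 0.007;0.015 -0.025 -0.44 -0.003 0 0 0.007;0.015 -0.015 -0.48 -0.003 0 0 0.007;0.015 0 -0.52 -0.003 0 0 0.007;0.015 0.015 -0.555 0.005 0 0 0.007;0.015 0.03 -0.59 0.015 0 0 0.007;0.015 0.045 -0.62 0.03 0 0 0.007;0.015 0.058 -0.65 0.05 0 0 0.007;0.015 0.061 -0.666 0.08 0 0 0.007;0.015 0.061 -0.666 0.12 0 0 0.007;0.015 0.061 -0.666 0.16 0 0 0.007'; python3 jog.py '0.015 0 0 0.04 0 0 0;0.015 0 0 0.055 0 0 0;0.015 0 0 0.055 0 0 0;0.015 0 0 0.055 0 0 0';python3 - <<'E'
from h import *
p,T,im=shot('wrist','w13.png')
place(.052,[-.044,0,-.0148],.031)
E
```

```text
t: 35.1
tool_pos: [0.3105, -0.2435, 0.2069]
tool_rot: [0.038, -3.138, -0.005]
contact_force: [1.1, -0.4, -4.3]
opening: 0.0254
grip_force: 80.1
t: 35.43
tool_pos: [0.3106, -0.2418, 0.1533]
tool_rot: [0.042, -3.136, -0.008]
contact_force: [0.8, -0.2, -2.3]
opening: 0.0255
grip_force: 79.8
[ 0.3115 -0.2439  0.0162] d [ 1.000e-04 -1.000e-03  1.397e-01] r [ 0.0014 -0.002   0.0002] rows>= 3.4
```

View pics/w13.png

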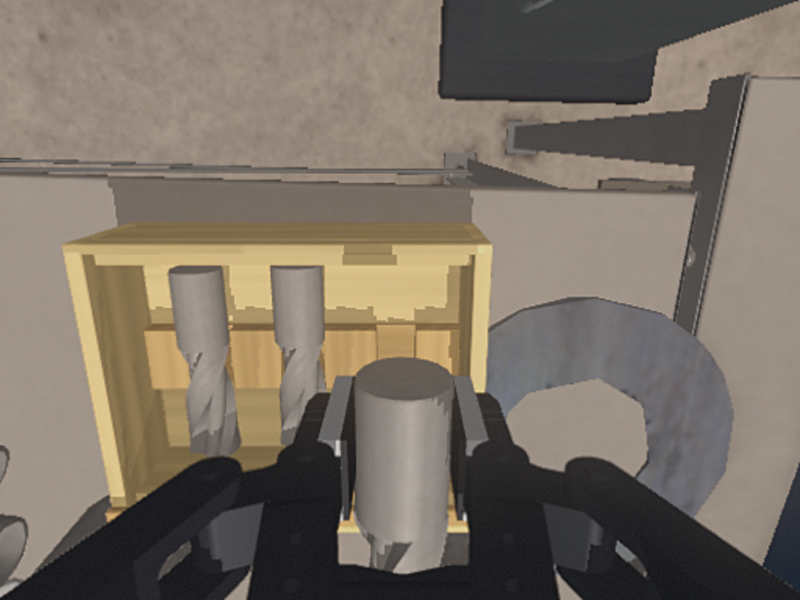

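Cutters 1 and 2 lie in notches 1 and 2, and the held one is above notch 3. I'll lower it.

```bash
python3 jog.py '0.015 -0.002 -0.001 0.035 0 -0.002 0;0.015 -0.002 -0.001 0.07 0 -0.002 0;0.015 -0.002 -0.001 0.1 0 -0.002 0;0.015 -0.002 -0.001 0.12 0 -0.002 0;0.015 -0.002 -0.001 0.132 0 -0.002 0;0.015 -0.002 -0.001 0.136 0 -0.002 0;0.015 -0.002 -0.001 0.136 0 -0.002 0;0.015 -0.002 -0.001 0.136 0 -0.002 0'
```

```text
t: 36.15
tool_pos: [0.3155, -0.2459, 0.0229]
tool_rot: [-0.043, 3.137, -0.004]
contact_force: [0.5, -0.1, -3.0]
opening: 0.0256
grip_force: 80.1
```

```bash
python3 jog.py '0.015 0 0.001 0.004 0 0 0;0.015 0 0.001 0.0065 0 0 0;0.015 0 0.001 0.0065 0 0 0'; python3 jog.py '0.015 0 0 0.001 0 0 0;0.034 0 0 0.001 0 0 0;0.034 0 0 0.001 0 0 0;0.034 0 0 0.001 0 0 0;0.034 0 0 0.001 0 0 0' 30
```

```text
t: 36.4
tool_pos: [0.3168, -0.2463, 0.019]
tool_rot: [-0.043, 3.136, -0.007]
contact_force: [-2.5, 1.6, 13.8]
opening: 0.0255
grip_force: 85.7
t: 36.82
tool_pos: [0.3177, -0.2498, 0.0193]
tool_rot: [-0.044, 3.133, -0.022]
contact_force: [-2.9, -9.1, 10.1]
opening: 0.0338
grip_force: 7.0
```

```bash
python3 jog.py '0.034 0 0 -0.015 0 0 0;0.034 0 0 -0.05 0 0 0;0.034 0 0 -0.09 0 0 0;0.034 0 0 -0.13 0 0 0;0.034 0 0 -0.17 0 0 0;0.034 0 0 -0.21 0 0 0;0.034 0 0 -0.21 0 0 0;0.034 0 0 -0.21 0 0 0'; python3 - <<'E'
from h import *
p,T,im=shot('wrist','w14.png'); np.savez('w14.npz',T=T,im=im); g=cv2.cvtColor(im,cv2.COLOR_BGR2HSV)[:,:,1]<60
c,s=np.cos(CASE[2]),np.sin(CASE[2])
for ny in(-.052,0,.052):   # low-saturation (steel) extents about each notch
    X=np.array([[CASE[0]+c*x-s*(ny+y),CASE[1]+s*x+c*(ny+y),.034] for x in np.arange(-.068,.069,.001) for y in np.arange(-.02,.021,.001)])
    q=np.round(proj(p,T,X)).astype(int); ok=(q[:,0]>=0)&(q[:,0]<512)&(q[:,1]>=0)&(q[:,1]<384); m=np.zeros(len(X),bool); m[ok]=g[q[ok,1],q[ok,0]]; m=m.reshape(137,41)
    r=m[:,14:27].mean(1)>.5; cc=m[20:80].mean(0)>.5; print(ny,'x',np.where(r)[0][[0,-1]]-68,r.sum(),'y',np.where(cc)[0][[0,-1]]-20, 'far y',(lambda z:np.where(z)[0][[0,-1]]-20 if z.any() else None)(m[85:115].mean(0)>.5))
E
```

```text
t: 37.48
tool_pos: [0.3158, -0.2454, 0.2291]
tool_rot: [-0.043, 3.132, -0.013]
contact_force: [-1.0, -0.1, -0.5]
opening: 0.0337
grip_force: 0.0
-0.052 x [-57  52] 110 y [-11  13] far y [-11  14]
0 x [-59  67] 127 y [-11  13] far y [-12  13]
0.052 x [-57  53] 111 y [-12  12] far y [-11  11]
```

All three cutters lie straight in their notches, each with its middle about 2 mm off along x. Next is the lid.

```bash
python3 - <<'E'
from h import *
go([.64,.01,.38],down(np.pi/2))
p,T,im=shot('side'); np.savez('s2.npz',im=im)
E
```

```text
d [-0.3328  0.2447 -0.1532] r [8.0000e-04 7.8000e-03 1.5981e+00] rows>= 12.8
```

```bash
python3 jog.py '0.05 -0.01 0.01 -0.03 0 0 0.12;0.05 -0.02 0.02 -0.06 0 0 0.24;0.05 -0.04 0.035 -0.09 0 0 0.36;0.05 -0.06 0.05 -0.12 0 0 0.48;0.05 -0.085 0.065 -0.145 0 0 0.6;0.05 -0.115 0.085 -0.153 0 0 0.72;0.05 -0.145 0.105 -0.153 0 0 0.84;0.05 -0.175 0.125 -0.153 0 0 0.96;0.05 -0.205 0.145 -0.153 0 0 1.08;0.05 -0.235 0.17 -0.153 0 0 1.2;0.05 -0.265 0.195 -0.153 0 0 1.32;0.05 -0.295 0.22 -0.153 0 0 1.44;0.05 -0.333 0.245 -0.153 0 0.007 1.56;0.05 -0.333 0.245 -0.153 0 0.007 1.598;0.05 -0.333 0.245 -0.153 0 0.007 1.598;0.05 -0.333 0.245 -0.153 0 0.007 1.598;0.05 -0.333 0.245 -0.153 0 0.007 1.598'; python3 - <<'E'
from h import *
print(pose().round(3)); p,T,im=shot('wrist','w15.png'); np.savez('w15.npz',T=T,im=im)
E
```

```text
t: 39.0
tool_pos: [0.6392, 0.0099, 0.3763]
tool_rot: [-2.217, -2.218, 0.0]
contact_force: [-0.1, -0.2, 0.4]
opening: 0.0498
grip_force: 0.0
[[-0.     1.    -0.004  0.639]
 [ 1.     0.     0.004  0.01 ]
 [ 0.004 -0.004 -1.     0.376]
 [ 0.     0.     0.     1.   ]]
```

View pics/w15.png

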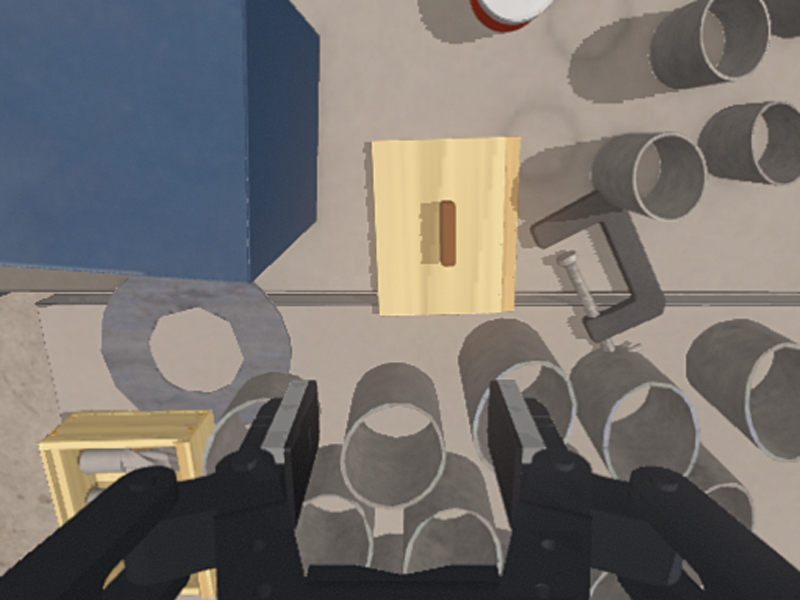

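This was the 14th and last picture. It shows the lid's corners at (372,141), (521,137), (513,310) and (379,315). The darker tongue strip is on the right, which is +x. The bar runs from (448,202) to (448,266). I'll fit the lid pose.

```bash
python3 - <<'E'
from h import *
d=np.load('w15.npz');p=camera_params('wrist');T=d['T'];k=512/800
P=np.array([[-.069,.0855,.010],[-.069,-.0855,.010],[.069,.0855,.006],[.069,-.0855,.006],[0,.03,.034],[0,-.03,.034]])
U=np.array([(372,141),(379,315),(521,137),(513,310),(448,202),(448,266)])*k
def X(v): c,s=np.cos(v[2]),np.sin(v[2]); return np.c_[v[0]+c*P[:,0]-s*P[:,1],v[1]+s*P[:,0]+c*P[:,1],P[:,2]]
r=least_squares(lambda v:(proj(p,T,X(v))-U).ravel(),[.68,0,0],loss='soft_l1'); print(r.x.round(4)); print((proj(p,T,X(r.x))-U).round(1))
v=r.x; c,s=np.cos(v[2]),np.sin(v[2])
M=down(np.pi/2+v[2]); go([v[0],v[1],.010],M); go([v[0],v[1],.08],M)
# bar by colour
hsv=cv2.cvtColor(d['im'],cv2.COLOR_BGR2HSV); g=cv2.cvtColor(d['im'],cv2.COLOR_BGR2GRAY)
m=np.zeros_like(g); sub=(slice(120,180),slice(270,300)); m[sub]=((g[sub]<95)&(hsv[sub][:,:,1]>110)); q=np.argwhere(m)[:,::-1]; rr=cv2.minAreaRect(q.astype(np.float32)); print(rr, world(p,T,[rr[0]],.03))
E
```

```text
[ 6.808e-01 -5.000e-04  2.600e-02]
[[-0.2 -0.6]
 [-0.2  0.2]
 [-0.2 -0.5]
 [ 0.2  0.7]
 [ 0.2  0.2]
 [ 0.2  0.3]]
d [-0.0117  0.0427  0.3669] r [-0.0029 -0.004  -0.0263] rows>= 8.9
d [-0.0114  0.0425  0.2969] r [-0.0029 -0.004  -0.0263] rows>= 7.2
((282.6116027832031, 148.12969970703125), (5.824124813079834, 39.3192024230957), 7.305759906768799) [[0.67477412 0.00202443 0.03      ]]
```

```bash
python3 jog.py '0.05 -0.006 0.02 0.035 -0.003 -0.004 -0.026;0.05 -0.011 0.042 0.07 -0.003 -0.004 -0.026;0.05 -0.0115 0.0425 0.11 -0.003 -0.004 -0.026;0.05 -0.0115 0.0425 0.15 -0.003 -0.004 -0.026;0.05 -0.0115 0.0425 0.19 -0.003 -0.004 -0.026;0.05 -0.0115 0.0425 0.23 -0.003 -0.004 -0.026;0.05 -0.0115 0.0425 0.27 -0.003 -0.004 -0.026;0.05 -0.0115 0.0425 0.3 -0.003 -0.004 -0.026;0.05 -0.0115 0.0425 0.325 -0.003 -0.004 -0.026;0.05 -0.0115 0.0425 0.345 -0.003 -0.004 -0.026;0.05 -0.0115 0.0425 0.358 -0.003 -0.004 -0.026;0.05 -0.0115 0.0427 0.363 -0.003 -0.004 -0.026;0.05 -0.0115 0.0427 0.363 -0.003 -0.004 -0.026;0.05 -0.0115 0.0427 0.363 -0.003 -0.004 -0.026' 30; python3 -c "
from h import *
go([.6808,-.0005,.0135],down(np.pi/2+.026))"
```

```text
t: 40.22
tool_pos: [0.6825, 0.0, 0.0155]
tool_rot: [2.191, 2.248, 0.003]
contact_force: [-0.0, -0.1, 0.4]
opening: 0.0501
grip_force: 0.0
d [-0.0005 -0.0017  0.002 ] r [ 0.0025  0.0002 -0.0004] rows>= 0.1
```

```bash
python3 jog.py '0.05 0 -0.0017 0.002 0.002 0 0;0.05 0 -0.0017 0.002 0.002 0 0;0.005 0 -0.0017 0.002 0.002 0 0;0.005 0 -0.0017 0.002 0.002 0 0;0.005 0 -0.0017 0.002 0.002 0 0;0.005 0 -0.0017 0.002 0.002 0 0;0.005 0 -0.0017 0.002 0.002 0 0;0.005 0 -0.0017 0.002 0.002 0 0;0.005 0 -0.0017 0.002 0.002 0 0;0.005 0 -0.0017 0.002 0.002 0 0' 70; python3 -c "
from h import *
print(pose().round(4))"
```

```text
t: 41.05
tool_pos: [0.6804, 0.0004, 0.0126]
tool_rot: [-2.192, -2.25, 0.001]
contact_force: [-0.8, -0.4, 5.3]
opening: 0.0125
grip_force: 71.2
[[-2.600e-02  9.997e-01 -8.000e-04  6.804e-01]
 [ 9.997e-01  2.600e-02  1.000e-04  4.000e-04]
 [ 1.000e-04 -8.000e-04 -1.000e+00  1.260e-02]
 [ 0.000e+00  0.000e+00  0.000e+00  1.000e+00]]
```

```bash
cat >> h.py <<'E'
O=np.array([-.0009,0,.0126])
def lid(xt,zt,deg,yc=0,case=CASE):
    c,s=np.cos(case[2]),np.sin(case[2]); tip=np.array([case[0]+c*xt-s*yc,case[1]+s*xt+c*yc,zt])
    M=down(np.pi/2+case[2])@R.from_rotvec([np.deg2rad(deg),0,0]).as_matrix(); t=tip-M@(O+[0,.069,0]); print((xt,zt,deg),t.round(4),end=' '); go(t,M)
def lidat():
    c,s=np.cos(CASE[2]),np.sin(CASE[2]); T=pose(); tip=(T@np.r_[O+[0,.069,0],1])[:3]; v=tip[:2]-CASE[:2]
    print('tip in case',np.round([c*v[0]+s*v[1],-s*v[0]+c*v[1],tip[2]],4),'tilt deg',np.rad2deg(np.arcsin(-T[2,1])).round(2),'yaw err',(np.arctan2(T[1,0],T[0,0])-np.pi/2-CASE[2]).round(4),telemetry.get_obs()['contact_force'].round(1))
E
python3 - <<'E'
from h import *
lid(.045,.20,8); lid(.045,.085,8)
E
```

```text
(0.045, 0.2, 8) [ 0.3353 -0.2944  0.2221] d [-0.2857 -0.3528 -0.2092] r [ 0.1388 -0.0002 -0.001 ] rows>= 12.0
(0.045, 0.085, 8) [ 0.3353 -0.2944  0.1071] d [-0.2858 -0.3527 -0.0942] r [ 0.1388 -0.0002 -0.001 ] rows>= 11.1
```

```bash
python3 jog.py '0.005 0 0 -0.03 0 0 0;0.005 0 0 -0.07 0 0 0;0.005 0 0 -0.11 0 0 0;0.005 0 0 -0.15 0 0 0;0.005 -0.005 0 -0.19 0 0 0;0.005 -0.01 -0.005 -0.23 0 0 0;0.005 -0.02 -0.015 -0.265 0 0 0;0.005 -0.04 -0.035 -0.285 0 0 0;0.005 -0.06 -0.06 -0.3 0 0 0;0.005 -0.085 -0.09 -0.3 0 0 0;0.005 -0.11 -0.12 -0.3 0 0 0;0.005 -0.135 -0.15 -0.3 0 0 0;0.005 -0.16 -0.18 -0.3 0 0 0;0.005 -0.185 -0.21 -0.3 0 0 0;0.005 -0.21 -0.24 -0.3 0 0 0;0.005 -0.235 -0.27 -0.29 0.03 0 0;0.005 -0.26 -0.3 -0.27 0.06 0 0;0.005 -0.275 -0.33 -0.25 0.1 0 0;0.005 -0.286 -0.353 -0.23 0.139 0 -0.001;0.005 -0.286 -0.353 -0.209 0.139 0 -0.001'; python3 jog.py '0.005 0 0 0 0 0 0;0.005 0 0 0 0 0 0;0.005 0 0 0 0 0 0'; python3 - <<'E'
from h import *
lidat(); lid(.045,.085,8); lid(.052,.057,8)
d=np.load('w15.npz')  # check lid square in fingers: wrist view saved
p,T,im=shot('wrist'); np.savez('w16.npz',T=T,im=im)
p,T,im=shot('side'); np.savez('s3.npz',T=T,im=im)
E
```

```text
t: 42.72
tool_pos: [0.3317, -0.2959, 0.2191]
tool_rot: [-2.122, -2.171, 0.157]
contact_force: [0.6, 0.2, -2.7]
opening: 0.0126
grip_force: 70.2
t: 42.97
tool_pos: [0.3353, -0.2946, 0.2221]
tool_rot: [-2.12, -2.179, 0.153]
contact_force: [1.5, -0.1, -1.9]
opening: 0.0123
grip_force: 70.0
tip in case [ 0.045  -0.0002  0.2   ] tilt deg 8.03 yaw err 0.0006 [ 1.5 -0.1 -1.9]
(0.045, 0.085, 8) [ 0.3353 -0.2944  0.1071] d [0.0003 0.0161 0.1139] r [-0.0006  0.0003  0.0006] rows>= 2.8
(0.052, 0.057, 8) [ 0.3423 -0.2942  0.0791] d [0.0003 0.0269 0.1406] r [-0.0006  0.0003  0.0006] rows>= 3.4
```

```bash
python3 jog.py '0.005 0 0.005 0.03 0 0 0;0.005 0 0.01 0.06 0 0 0;0.005 0 0.016 0.09 0 0 0;0.005 0 0.019 0.11 0 0 0;0.005 0 0.023 0.125 0 0 0;0.005 0 0.027 0.135 0 0 0;0.005 0 0.027 0.1405 0 0 0;0.005 0 0.027 0.1405 0 0 0;0.005 0 0.027 0.1405 0 0 0'; python3 - <<'E'
from h import *
lidat(); lid(.052,.056,8); lid(.060,.056,8); lid(.066,.056,8)
E
```

```text
t: 43.82
tool_pos: [0.3426, -0.295, 0.0797]
tool_rot: [-2.121, -2.18, 0.154]
contact_force: [0.9, 0.6, -1.7]
opening: 0.0125
grip_force: 70.1
tip in case [ 0.0522 -0.0008  0.0576] tilt deg 8.01 yaw err 0.0004 [ 0.9  0.6 -1.7]
(0.052, 0.056, 8) [ 0.3423 -0.2942  0.0781] d [ 0.0008 -0.      0.0016] r [-0.0001  0.0012  0.0003] rows>= 0.0
(0.06, 0.056, 8) [ 0.3503 -0.294   0.0781] d [0.0008 0.0079 0.0005] r [-0.0001  0.0012  0.0003] rows>= 0.2
(0.066, 0.056, 8) [ 0.3563 -0.2938  0.0781] d [ 0.0008  0.0139 -0.0003] r [-0.0001  0.0012  0.0003] rows>= 0.3
```

No contact so far. Sliding the tongue in.

```bash
python3 jog.py '0.005 0.001 0.002 0.001 0 0 0;0.005 0.001 0.005 0.001 0 0 0;0.005 0.001 0.008 0.0005 0 0 0;0.005 0.001 0.011 0 0 0 0;0.005 0.001 0.014 0 0 0 0;0.005 0.001 0.014 0 0 0 0'; python3 - <<'E'
from h import *
lidat(); lid(.069,.055,8); lid(.071,.055,8)
E
```

```text
t: 44.32
tool_pos: [0.3563, -0.2932, 0.0768]
tool_rot: [-2.12, -2.179, 0.153]
contact_force: [-0.3, 0.7, -0.5]
opening: 0.0125
grip_force: 70.1
tip in case [0.066  0.0006 0.0547] tilt deg 8.04 yaw err 0.0004 [-0.3  0.7 -0.5]
(0.069, 0.055, 8) [ 0.3593 -0.2937  0.0771] d [-0.0006  0.0029 -0.0007] r [-0.0007  0.0002  0.0004] rows>= 0.1
(0.071, 0.055, 8) [ 0.3613 -0.2937  0.0771] d [-0.0006  0.0049 -0.001 ] r [-0.0007  0.0002  0.0004] rows>= 0.1
```

```bash
python3 jog.py '0.005 0 0.0015 -0.0005 0 0 0;0.005 0 0.003 -0.0008 0 0 0;0.005 0 0.003 -0.0008 0 0 0'; python3 -c "
from h import *
lidat()"; python3 jog.py '0.005 0 0.001 0 0 0 0;0.005 0 0.002 0 0 0 0;0.005 0 0.002 0 0 0 0'; python3 -c "
from h import *
lidat()"
```

```text
t: 44.57
tool_pos: [0.359, -0.293, 0.077]
tool_rot: [-2.12, -2.178, 0.153]
contact_force: [-0.2, -0.3, -1.5]
opening: 0.0122
grip_force: 70.1
tip in case [0.0687 0.0007 0.0548] tilt deg 8.06 yaw err 0.0001 [-0.2 -0.3 -1.5]
t: 44.82
tool_pos: [0.3599, -0.2929, 0.0767]
tool_rot: [-2.118, -2.176, 0.156]
contact_force: [-5.1, 1.0, 0.3]
opening: 0.0123
grip_force: 70.5
tip in case [0.0695 0.0009 0.0543] tilt deg 8.22 yaw err -0.0001 [-5.1  1.   0.3]
```

The tongue has bottomed in the groove (about 5 N). I'll back off 1 mm and lower the plain edge.

```bash
python3 - <<'E'
from h import *
for x,z,b in((.0685,.0545,8),(.0685,.0545,6),(.0685,.0542,4),(.0685,.054,2),(.0685,.0537,.7),(.0685,.0533,0)): lid(x,z,b)
E
```

```text
(0.0685, 0.0545, 8) [ 0.3588 -0.2937  0.0766] d [-0.0008 -0.0011  0.0003] r [-0.0039 -0.0007  0.    ] rows>= 0.0
(0.0685, 0.0545, 6) [ 0.3581 -0.2938  0.0742] d [-0.0008 -0.0014  0.0027] r [-0.0388 -0.0007 -0.    ] rows>= 0.3
(0.0685, 0.0542, 4) [ 0.3574 -0.2938  0.0716] d [-0.0008 -0.0017  0.0054] r [-0.0737 -0.0007 -0.    ] rows>= 0.6
(0.0685, 0.054, 2) [ 0.3569 -0.2938  0.069 ] d [-0.0009 -0.0019  0.008 ] r [-0.1086 -0.0007 -0.    ] rows>= 0.9
(0.0685, 0.0537, 0.7) [ 0.3565 -0.2938  0.0671] d [-0.0009 -0.0019  0.0099] r [-0.1313 -0.0007 -0.    ] rows>= 1.1
(0.0685, 0.0533, 0) [ 0.3564 -0.2938  0.0659] d [-0.0009 -0.0019  0.0112] r [-0.1435 -0.0007 -0.    ] rows>= 1.1
```

```bash
python3 jog.py '0.005 -0.001 -0.0013 0.0003 -0.004 0 0;0.005 -0.001 -0.0014 0.0015 -0.021 0 0;0.005 -0.001 -0.0015 0.0027 -0.039 0 0;0.005 -0.001 -0.0017 0.004 -0.056 0 0;0.005 -0.001 -0.0018 0.0054 -0.074 0 0;0.005 -0.001 -0.0019 0.0067 -0.091 0 0;0.005 -0.001 -0.002 0.008 -0.109 0 0;0.005 -0.001 -0.002 0.008 -0.109 0 0'; python3 - <<'E'
from h import *
lidat(); lid(.0685,.0537,.7); lid(.0685,.0533,0)
E
```

```text
t: 45.48
tool_pos: [0.357, -0.2938, 0.0686]
tool_rot: [-2.177, -2.234, 0.034]
contact_force: [1.0, -0.2, -3.2]
opening: 0.0125
grip_force: 70.2
tip in case [ 0.0687 -0.0001  0.0539] tilt deg 1.78 yaw err -0.0008 [ 1.  -0.2 -3.2]
(0.0685, 0.0537, 0.7) [ 0.3565 -0.2938  0.0671] d [ 0.     -0.0004  0.0015] r [-0.0188 -0.0006 -0.0008] rows>= 0.2
(0.0685, 0.0533, 0) [ 0.3564 -0.2938  0.0659] d [ 0.     -0.0006  0.0027] r [-0.0311 -0.0006 -0.0008] rows>= 0.2
```

```bash
python3 jog.py '0.005 0 -0.0002 0.0008 -0.01 0 0;0.005 0 -0.0004 0.0015 -0.019 0 0;0.005 0 -0.0006 0.0027 -0.031 0 0;0.005 0 -0.0006 0.0032 -0.031 0 0;0.005 0 -0.0006 0.0032 -0.031 0 0'; python3 -c "
from h import *
lidat()"
```

```text
t: 45.9
tool_pos: [0.3568, -0.294, 0.0657]
tool_rot: [-2.191, -2.25, 0.001]
contact_force: [0.5, -0.1, -2.9]
opening: 0.0126
grip_force: 70.2
tip in case [ 0.0689 -0.0002  0.053 ] tilt deg 0.05 yaw err -0.0002 [ 0.5 -0.1 -2.9]
```

```bash
python3 jog.py '0.005 0 0 0.0008 0 0 0;0.005 0 0 0.0016 0 0 0;0.005 0 0 0.0016 0 0 0'; python3 -c "
from h import *
lidat()"
```

```text
t: 46.15
tool_pos: [0.357, -0.2941, 0.0656]
tool_rot: [-2.19, -2.25, 0.001]
contact_force: [-4.0, 4.4, 7.6]
opening: 0.0125
grip_force: 71.6
tip in case [ 0.0691 -0.0003  0.0528] tilt deg 0.11 yaw err 0.0002 [-4.   4.4  7.6]
```

Seated, with an upward support force of 7.6 N. I'll release and rise.

```bash
python3 jog.py '0.005 0 0 -0.0005 0 0 0;0.04 0 0 -0.0005 0 0 0;0.04 0 0 -0.0005 0 0 0;0.04 0 0 -0.0005 0 0 0;0.04 0 0 -0.0005 0 0 0;0.04 0 0 -0.01 0 0 0;0.04 0 0 -0.03 0 0 0;0.04 0 0 -0.07 0 0 0;0.04 0 0 -0.11 0 0 0;0.04 0 0 -0.15 0 0 0;0.04 0 0 -0.18 0 0 0;0.04 0 0 -0.2 0 0 0;0.04 0 0 -0.2 0 0 0;0.04 0 0 -0.2 0 0 0' 30; python3 - <<'E'
from h import *
p,T,im=shot('wrist'); np.savez('w17.npz',T=T,im=im); T2=pose(); print(T2[:3,3])
# bar: dark pixels near the predicted place
g=cv2.cvtColor(im,cv2.COLOR_BGR2GRAY); hsv=cv2.cvtColor(im,cv2.COLOR_BGR2HSV)
c,s=np.cos(CASE[2]),np.sin(CASE[2])
W=lambda a:np.array([[CASE[0]+c*x-s*y,CASE[1]+s*x+c*y,z] for x,y,z in a])
q=proj(p,T,W([[-.007,-.03,.087],[.007,-.03,.087],[.007,.03,.087],[-.007,.03,.087]])); print('pred bar',q.round(1).tolist())
print('pred rim near/far top, sides',proj(p,T,W([[-.070,0,.063],[.0615,0,.069],[0,.088,.063],[0,-.088,.063]])).round(1).tolist())
cx,cy=q.mean(0).astype(int); 
for r in (cy-14,cy,cy+8):
  print('row',r,[(x,int(g[r,x]),int(hsv[r,x,0])) for x in range(cx-26,cx+27,2)])
E
```

```text
t: 47.32
tool_pos: [0.3576, -0.2946, 0.2662]
tool_rot: [2.189, 2.249, -0.001]
contact_force: [-0.1, 0.2, 0.3]
opening: 0.0395
grip_force: 0.0
[ 0.35699301 -0.29393712  0.26410804]
pred bar [[249.3, 197.5], [263.2, 197.6], [263.6, 137.9], [248.9, 137.9]]
pred rim near/far top, sides [[189.4, 163.0], [315.9, 164.4], [256.3, 73.9], [256.2, 239.5]]
row 153 [(230, 177, 21), (232, 174, 20), (234, 133, 19), (236, 124, 20), (238, 124, 19), (240, 125, 20), (242, 123, 20), (244, 122, 20), (246, 129, 19), (248, 135, 19), (250, 84, 18), (252, 83, 14), (254, 88, 13), (256, 88, 13), (258, 90, 13), (260, 90, 14), (262, 88, 14), (264, 132, 18), (266, 182, 20), (268, 178, 21), (270, 177, 21), (272, 177, 20), (274, 178, 21), (276, 177, 20), (278, 178, 21), (280, 175, 20), (282, 175, 20)]
row 167 [(230, 178, 21), (232, 174, 20), (234, 171, 20), (236, 124, 20), (238, 122, 19), (240, 123, 19), (242, 122, 19), (244, 122, 20), (246, 127, 19), (248, 136, 20), (250, 92, 18), (252, 83, 14), (254, 87, 13), (256, 88, 13), (258, 89, 14), (260, 90, 13), (262, 86, 12), (264, 132, 18), (266, 181, 21), (268, 177, 21), (270, 177, 20), (272, 176, 20), (274, 176, 20), (276, 176, 20), (278, 177, 20), (280, 175, 21), (282, 172, 20)]
row 175 [(230, 179, 20), (232, 175, 21), (234, 135, 20), (236, 122, 19), (238, 122, 20), (240, 122, 20), (242, 124, 20), (244, 123, 19), (246, 130, 20), (248, 135, 20), (250, 93, 17), (252, 81, 14), (254, 86, 14), (256, 87, 14), (258, 88, 14), (260, 88, 13), (262, 88, 13), (264, 131, 18), (266, 181, 21), (268, 177, 20), (270, 177, 20), (272, 177, 20), (274, 177, 21), (276, 177, 20), (278, 176, 20), (280, 174, 21), (282, 172, 20)]
```

The bar sits where it should with the lid home, within about 0.5 mm. Handing in.

```bash
python3 -c "
from station import ctrl, telemetry, job, get_image, camera_params
print(job.finish_job())"
```

```text
the job is handed in; nothing more can be done
None
```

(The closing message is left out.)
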